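# Sort the locking forceps into the tool carrier and lock it for transport

### The job

The repair is finished and the forceps go back to the store: slide the carrier's transport lock to its unlocked end stop (left, seen from the robot), then lay every forceps that is ratcheted shut in the narrower left bay and every forceps that stands open in the wider right bay, lying flat and wholly inside, none propped on a wall. When all are in, slide the lock back right to its locked end stop, and leave the other things on the bench where they are.

Things in the scene. Friction and masses are not known exactly. Their poses are not given: they have to be found in the camera images.
- carrier: Fixed aluminium carrier, 162 x 338 mm, rim 45 mm and bay floors 5 mm above the bench. Origin on the bench below the box's middle; x away from the robot, y left. Bays inside: x -75..75 mm; wide bay (right) y -163..17, narrow bay (left) y 23..163. Walls 6 mm. Grey guide rail in front: x -105..-81, y -169..206, 48 mm high.
- lock (a joint): Lock bar sliding on the front rail along carrier y, with two arms 14 mm wide reaching over the bays (to carrier x 68 mm, undersides 57 mm above the bench). 0 m = locked: arms over the bays' middles, carrier y = -73 and 93 mm. Grows to the left; 0.093 = unlocked end stop: arms over the middle wall and beyond the left end. Takes 2.5 N to slide, stays where left.
- lock_grip (a point): Top centre of the lock's upright black grip fin, 96 mm above the bench; fin 30 mm (carrier x) by 16 mm (carrier y), standing 36 mm above the sliding bar. At lock = 0 at carrier x = -93, y = 10 mm; moves with the lock.
- forceps1: Steel locking forceps, 127 mm long, 7 mm thick, about 60 g, lying flat, either ratcheted shut or open (stiff, the hinge never moves). Origin: underside of the hinge block (24 mm long, 18 mm wide, 12 mm high), the place to grip, across its 18 mm. x points to the jaws (end 40 mm ahead), rings end 87 mm behind, y across, z up. May be absent.
- forceps1_ring (a point): Centre of the +y finger ring (24 mm across), 4 mm above the underside. In the frame of the forceps: x -75, y 13 mm when ratcheted shut (rings together, jaws touching); x -68, y 33 mm when open (rings wide apart, 90 mm over both, jaws gaping 20 mm). The other ring mirrors it.
- forceps2: Steel locking forceps, 127 mm long, 7 mm thick, about 60 g, lying flat, either ratcheted shut or open (stiff, the hinge never moves). Origin: underside of the hinge block (24 mm long, 18 mm wide, 12 mm high), the place to grip, across its 18 mm. x points to the jaws (end 40 mm ahead), rings end 87 mm behind, y across, z up. May be absent.
- forceps2_ring (a point): Centre of the +y finger ring (24 mm across), 4 mm above the underside. In the frame of the forceps: x -75, y 13 mm when ratcheted shut (rings together, jaws touching); x -68, y 33 mm when open (rings wide apart, 90 mm over both, jaws gaping 20 mm). The other ring mirrors it.
- forceps3: Steel locking forceps, 127 mm long, 7 mm thick, about 60 g, lying flat, either ratcheted shut or open (stiff, the hinge never moves). Origin: underside of the hinge block (24 mm long, 18 mm wide, 12 mm high), the place to grip, across its 18 mm. x points to the jaws (end 40 mm ahead), rings end 87 mm behind, y across, z up. May be absent.
- forceps3_ring (a point): Centre of the +y finger ring (24 mm across), 4 mm above the underside. In the frame of the forceps: x -75, y 13 mm when ratcheted shut (rings together, jaws touching); x -68, y 33 mm when open (rings wide apart, 90 mm over both, jaws gaping 20 mm). The other ring mirrors it.
- forceps4: Steel locking forceps, 127 mm long, 7 mm thick, about 60 g, lying flat, either ratcheted shut or open (stiff, the hinge never moves). Origin: underside of the hinge block (24 mm long, 18 mm wide, 12 mm high), the place to grip, across its 18 mm. x points to the jaws (end 40 mm ahead), rings end 87 mm behind, y across, z up. May be absent.
- forceps4_ring (a point): Centre of the +y finger ring (24 mm across), 4 mm above the underside. In the frame of the forceps: x -75, y 13 mm when ratcheted shut (rings together, jaws touching); x -68, y 33 mm when open (rings wide apart, 90 mm over both, jaws gaping 20 mm). The other ring mirrors it.
- forceps5: Steel locking forceps, 127 mm long, 7 mm thick, about 60 g, lying flat, either ratcheted shut or open (stiff, the hinge never moves). Origin: underside of the hinge block (24 mm long, 18 mm wide, 12 mm high), the place to grip, across its 18 mm. x points to the jaws (end 40 mm ahead), rings end 87 mm behind, y across, z up. May be absent.
- forceps5_ring (a point): Centre of the +y finger ring (24 mm across), 4 mm above the underside. In the frame of the forceps: x -75, y 13 mm when ratcheted shut (rings together, jaws touching); x -68, y 33 mm when open (rings wide apart, 90 mm over both, jaws gaping 20 mm). The other ring mirrors it.
- forceps6: Steel locking forceps, 127 mm long, 7 mm thick, about 60 g, lying flat, either ratcheted shut or open (stiff, the hinge never moves). Origin: underside of the hinge block (24 mm long, 18 mm wide, 12 mm high), the place to grip, across its 18 mm. x points to the jaws (end 40 mm ahead), rings end 87 mm behind, y across, z up. May be absent.
- forceps6_ring (a point): Centre of the +y finger ring (24 mm across), 4 mm above the underside. In the frame of the forceps: x -75, y 13 mm when ratcheted shut (rings together, jaws touching); x -68, y 33 mm when open (rings wide apart, 90 mm over both, jaws gaping 20 mm). The other ring mirrors it.
- spool: Bystander: grey spool of solder wire, 54 mm across, 40 mm high, standing. Origin: centre of its underside.
- capacitor1: Bystander: black capacitor, 36 mm across, 50 mm high, standing. Origin: centre of its underside.
- capacitor2: Bystander: black capacitor, 36 mm across, 50 mm high, standing. Origin: centre of its underside.
- heatsink: Bystander: black finned heat sink, 100 x 50 x 32 mm. Origin: centre of its underside.
- flux_bottle: Bystander: white bottle, 44 mm across, 100 mm high, standing. Origin: centre of its underside.
- screwdriver: Bystander: screwdriver 180 mm long, lying. Origin: middle of its length, lying along its x.
Not all that is in view belongs to the job. What is shaped like the forceps4 but black or turquoise is not meant. What is shaped like the forceps2 but orange is not meant.

How it is judged (in metres and radians):
On the way, in this order (a step that is already met when the one before it is completed fails the run):
1. the lock is slid left to its unlocked end stop (lock above 0.088) (value of joint lock above 0.088 m), for 0.2 s.
2. every shut forceps lies in the narrow bay and every open one in the wide bay (x of forceps1 in the frame of carrier between -0.075 and 0.075 m and y of forceps1 in the frame of carrier between 0.023 and 0.163 m and z of each of forceps1, forceps2, forceps3, forceps4, forceps5, forceps6 in the frame of carrier below 0.035 m and x of forceps1_ring in the frame of carrier between -0.075 and 0.075 m and y of forceps1_ring in the frame of carrier between 0.023 and 0.163 m and z of each of forceps1_ring, forceps2_ring, forceps3_ring, forceps4_ring, forceps5_ring, forceps6_ring in the frame of carrier below 0.05 m and angle between each of forceps1, forceps2, forceps3, forceps4, forceps5, forceps6's own z axis and vertical below 0.35 rad and x of forceps2 in the frame of carrier between -0.075 and 0.075 m and y of forceps2 in the frame of carrier between -0.163 and 0.017 m and x of forceps2_ring in the frame of carrier between -0.075 and 0.075 m and y of forceps2_ring in the frame of carrier between -0.163 and 0.017 m and x of forceps3 in the frame of carrier between -0.075 and 0.075 m and y of forceps3 in the frame of carrier between -0.163 and 0.017 m and x of forceps3_ring in the frame of carrier between -0.075 and 0.075 m and y of forceps3_ring in the frame of carrier between -0.163 and 0.017 m and x of forceps4 in the frame of carrier between -0.075 and 0.075 m and y of forceps4 in the frame of carrier between 0.023 and 0.163 m and x of forceps4_ring in the frame of carrier between -0.075 and 0.075 m and y of forceps4_ring in the frame of carrier between 0.023 and 0.163 m and x of forceps5 in the frame of carrier between -0.075 and 0.075 m and y of forceps5 in the frame of carrier between 0.023 and 0.163 m and x of forceps5_ring in the frame of carrier between -0.075 and 0.075 m and y of forceps5_ring in the frame of carrier between 0.023 and 0.163 m and x of forceps6 in the frame of carrier between -0.075 and 0.075 m and y of forceps6 in the frame of carrier between -0.163 and 0.017 m and x of forceps6_ring in the frame of carrier between -0.075 and 0.075 m and y of forceps6_ring in the frame of carrier between -0.163 and 0.017 m), for 0.2 s.
3. the lock is slid back to its locked end stop (lock below 0.005) (value of joint lock below 0.005 m), for 0.2 s.
At the end, for the whole second after the job is handed in: Every shut forceps lies in the narrow bay and every open one in the wide bay: hinge and ring centre between the bay's walls, hinge underside less than 35 mm and ring less than 50 mm above the bench, lying within 0.35 rad of flat; the lock is within 5 mm of its locked end stop (all of step 2 and value of joint lock below 0.005 m); the robot touches nothing.
It fails at once if a bystander (spool, capacitor, heat sink, bottle, screwdriver) is moved more than 40 mm (distance of any of spool, capacitor1, capacitor2, heatsink, flux_bottle, screwdriver from where it was at the start of the episode above 0.04 m).
Of forceps1, forceps2, forceps3, forceps4, forceps5, forceps6 only 4 to 6 are there at a start; the rules pass over those that are not, and their reading is None.
At some moment in a run one of forceps1, forceps2, forceps3, forceps4, forceps5, forceps6 may be knocked a few centimetres aside while the robot is not near it.
Once in a run the grip may slacken for a moment while it holds something.
It also fails if it takes over 210 s, if anything falls off the work surface, if the arm or the gripper's body presses on something with over 40 N, if the wrist force passes 120 N, or if a joint passes its speed limit or range.

### The arm

A 6-joint arm with a two-finger parallel gripper is mounted at the origin on the work surface. World frame = base frame: x ahead of the robot, y to its left, z up, the work surface at z = 0. Lengths are in m, angles in degrees, forces in N, time in s.
With the tool pointing down it reaches from about 0.325 to 1 m from the base axis. Payload 5.1 kg.
Tool frame: the origin (TCP) lies midway between the tips of the shut fingers; the grasp point (between the pads) lies 19 mm behind it; z points along the fingers, x is the direction in which the jaws open and shut, and the axes are right-handed (so a half turn about z gives the same grasp; the last joint's range is limited). The gripper opens to 85 mm and grips with 20 to 120 N. Pads are 22 mm wide; open, the fingers measure 114 mm over their backs; the gripper's body (76 mm by 85 mm) begins 54 mm behind the grasp point. The pads swing forward as they close: fully open they stand 13 mm farther back than shut.
Start: joints at [64.022, 7.093, 94.555, -0, 78.352, -4.733], TCP at [0.236, 0.606, 0.231] pointing down, gripper open.
Joint ranges: [-149.61, 149.61], [-58.7, 133.49], [1.44, 155.28], [-77.14, 257.14], [18.33, 153.61], [-166.67, 166.67]. Speed limits (degrees/s): [147.25, 147.25, 180, 180, 180, 180].

### API

Orientations are given as a 3x3 rotation matrix whose columns are the frame's x, y, z axes.
In Python, from rig import robot gives the robot as it stands. The module is installed in compiled form; this text tells all that it offers.
- The arm moves only by the tool send_rows, never from a script. Its argument "series" is a list of rows, each an object with "jaw": the opening, from 0 (shut) to 1 (fully open); "translation": the shift along the world's x, y, z in cm, a list of three; "yaw": the turn about the world's z in rad. A call has 1 to 10 rows; each row shifts and turns the commanded pose from where the row before left it; what a row does not reach is not made up. A row lasts 1/12 s, in which the tool goes at most 41.7 mm and 7.16 degrees, less where a joint would pass 70% of its speed; a pose out of reach is approached as far as the arm can. A call is refused whole if a number of a shift passes 4.17 or a number of a turn 0.125, either way. A call with a gripper value outside its range is refused whole. The fingers move at their own pace and stop on an object; "force" is the grip in N (left out, the last holds). Time passes only in rows, so rows that do not move let the fingers close. It gives the time, the measured TCP pose, the force and the opening at its end, in the units of the state.
- robot.get_obs(): the state, without advancing time (a new reading comes with each control period).
- robot.get_image(name): name is "scene" or "top" or "wrist"; returns (picture, depth): 384x512x3 uint8, red, green, blue; 384x512 float32, m along the optical axis (not along the pixel's ray), 0 where there is no reading.
- robot.calibration(name): a dict with "mtx" (3x3 intrinsics, pixels), "dist" ([k1, k2, p1, p2, k3] as OpenCV has them; the pictures are not rectified), "T" (4x4, takes a point from camera to world coordinates); the wrist camera has in their place "tool_from_camera" (4x4, takes a point from camera to tool coordinates, whose origin is the TCP and whose axes are the tool frame's). Camera axes: x right, y up, looking along -z (the intrinsics and any distortion apply to the point x, -y, -z); pixel columns grow to the right and rows downward; lengths in m; the calibration is good to about 2 mm. A picture is of the moment at which its call begins: read the wrist's pose just before it. calibration takes no time and is no camera call.
- robot.finish_job(): hands the job in, once; it reports no verdict.
Trained networks look in the newest picture that a camera, given by its name, has taken for a name from the list of things; names that differ only in an ending like _2 or _b are one class to them, and where a whole thing is asked for, a point or a joint stands for the part that bears it (a point fixed in the world has none). Each returns a list of dicts, best first, with "confidence" (0 to 1); they miss things now and then, are a little off and sometimes report something else, mostly with a low value. They report only what shows in the picture. A call takes as long as a camera call. They do not tell look-alikes from the thing itself.
- robot.find_in(camera, query): "position" ([x, y, z] in m, in world coordinates, good to about 4 mm: the middle of the surface that is visible of it).
The state is a dict: "time": time; "joints": joint angles; "joint_vel": joint speeds; "tau": joint torques, N m; "tool_pos": TCP position; "tool_rot": TCP orientation; "contact_force": force on the tool from outside, world axes, zero at the start; "moment": the same for the moment, N m; "finger_gap": finger opening in m.
Only numpy, scipy, OpenCV 4.12 (cv2) and the standard library are available. Lean on these libraries where they do the work, as an engineer would, in place of code of your own. Each camera call takes 0.05 s, during which the arm holds its last target. There are 200 camera calls.

## Working session

There is one attempt and no reset: what is moved stays moved. The work goes in short steps, Python scripts to look and compute and a tool call to move; the robot and the scene stay as the last step left them, time stands still between calls to the robot, and variables do not carry over. Pictures are saved under pics/ and viewed, about 12 in all and at most 16, crops included, and the job is handed in when it is done.

Besides the shell and the picture viewer there is one more tool, called after ">>>" in YAML: its name, and indented under it one key for each argument. send_rows: Moves the arm, as the interface text tells. Its arguments: {"type":"object","properties":{"series":{"type":"array","items":{"type":"object","properties":{"jaw":{"type":"number"},"translation":{"type":"array","items":{"type":"number"}},"yaw":{"type":"number"}}}},"force":{"type":"number"}},"required":["series"]}

```bash
mkdir -p pics
cat > h.py <<'E'
import numpy as np, cv2
from rig import robot
def save(cam,fn):
    im,d=robot.get_image(cam); cv2.imwrite('pics/'+fn,im[:,:,::-1]); return im,d
def camT(cam,obs=None):
    c=robot.calibration(cam)
    if 'T' in c: return c,np.array(c['T'])
    o=obs or robot.get_obs(); T=np.eye(4);T[:3,:3]=o['tool_rot'];T[:3,3]=o['tool_pos']
    return c,T@np.array(c['tool_from_camera'])
def cloud(cam,d,obs=None):
    c,T=camT(cam,obs); h,w=d.shape
    uv=np.stack(np.meshgrid(np.arange(w),np.arange(h)),-1).reshape(-1,1,2).astype(float)
    n=cv2.undistortPoints(uv,np.array(c['mtx']),np.array(c['dist'])).reshape(h,w,2)
    P=np.stack([n[...,0]*d,-n[...,1]*d,-d],-1)
    return P@T[:3,:3].T+T[:3,3]
def proj(cam,P,obs=None):
    c,T=camT(cam,obs); q=(np.atleast_2d(P)-T[:3,3])@T[:3,:3]; q=q*[1,-1,-1]
    return cv2.projectPoints(q,np.zeros(3),np.zeros(3),np.array(c['mtx']),np.array(c['dist']))[0].reshape(-1,2)
E
python3 - <<'E'
from h import *
for cam in('top','scene'):
    im,d=save(cam,cam+'0.png'); np.savez(cam+'0.npz',im=im,P=cloud(cam,d),d=d)
    print(cam,np.round(camT(cam)[1][:3,3],2))
    for q in ['forceps1','forceps2','carrier','lock_grip','spool','capacitor1','heatsink','flux_bottle','screwdriver']:
        print(q,[(np.round(r['position'],3).tolist(),round(r['confidence'],2)) for r in robot.find_in(cam,q)])
print(robot.get_obs())
E
```

```text
top [ 0.46 -0.02  1.35]
forceps1 [([0.432, 0.238, 0.007], 0.71), ([0.442, -0.088, 0.005], 0.67), ([0.326, -0.24, 0.008], 0.59), ([0.812, 0.231, 0.007], 0.54), ([0.529, 0.377, 0.009], 0.47), ([0.525, -0.398, 0.009], 0.47)]
forceps2 [([0.432, 0.238, 0.007], 0.71), ([0.442, -0.088, 0.005], 0.67), ([0.326, -0.24, 0.008], 0.59), ([0.812, 0.231, 0.007], 0.54), ([0.529, 0.377, 0.009], 0.47), ([0.525, -0.398, 0.009], 0.47)]
carrier [([0.639, -0.026, 0.007], 0.82)]
lock_grip [([0.57, 0.016, 0.064], 0.85)]
spool [([0.528, 0.377, 0.009], 0.27)]
capacitor1 [([0.365, 0.15, 0.053], 0.57), ([0.529, 0.374, 0.009], 0.52)]
heatsink [([0.685, 0.352, 0.015], 0.76), ([0.43, 0.237, 0.004], 0.21)]
flux_bottle [([0.351, 0.354, 0.068], 0.47)]
screwdriver [([0.685, -0.358, 0.022], 0.84), ([0.433, 0.238, 0.01], 0.62)]
scene [1.07 0.42 1.04]
forceps1 [([0.438, 0.242, 0.001], 0.88), ([0.528, 0.38, 0.007], 0.86), ([0.268, 0.246, 0.006], 0.79), ([0.526, -0.399, 0.005], 0.66), ([0.811, 0.225, 0.004], 0.64), ([0.33, -0.238, 0.004], 0.62), ([0.452, -0.085, 0.009], 0.59), ([0.69, -0.352, 0.022], 0.22)]
forceps2 [([0.4
[... 770 characters left out ...]
 -9.82151469e-04,
        7.83522187e+01, -4.73263702e+00]), 'joint_vel': array([-0.02678443,  0.04822599, -0.02864074,  0.01600948,  0.05351066,
        0.00824867]), 'tau': array([-7.51689936e-05, -4.23587072e+01, -3.65774882e+01, -2.46265847e-05,
        4.65961893e-04,  5.15191516e-07]), 'tool_pos': array([0.23555338, 0.60578693, 0.23129319]), 'tool_rot': array([[ 3.62357300e-01,  9.32039263e-01, -1.08879869e-05],
       [ 9.32039261e-01, -3.62357300e-01, -6.06740290e-05],
       [-6.04959188e-05,  1.18376461e-05, -9.99999998e-01]]), 'contact_force': array([-0.18723786,  0.61145983, -0.81274598]), 'moment': array([-0.02964523,  0.00252231,  0.02437094]), 'finger_gap': 0.0852617612874123}
```

```bash
python3 -c "
import cv2
for c in('top','scene'):
    im=cv2.imread('pics/%s0.png'%c); cv2.imwrite('pics/%s0b.png'%c,cv2.resize(im,(800,600),interpolation=cv2.INTER_CUBIC))"
```

```text
(no output)
```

View pics/top0b.png

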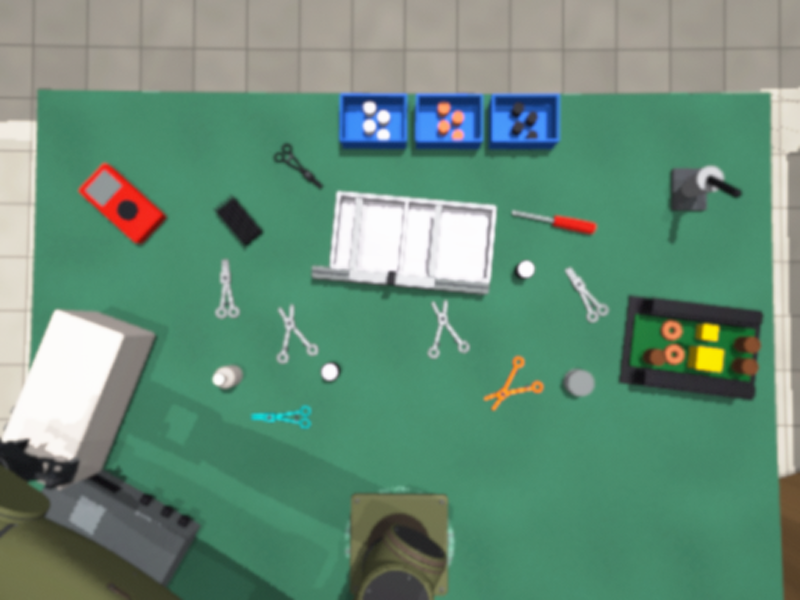

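View pics/scene0b.png

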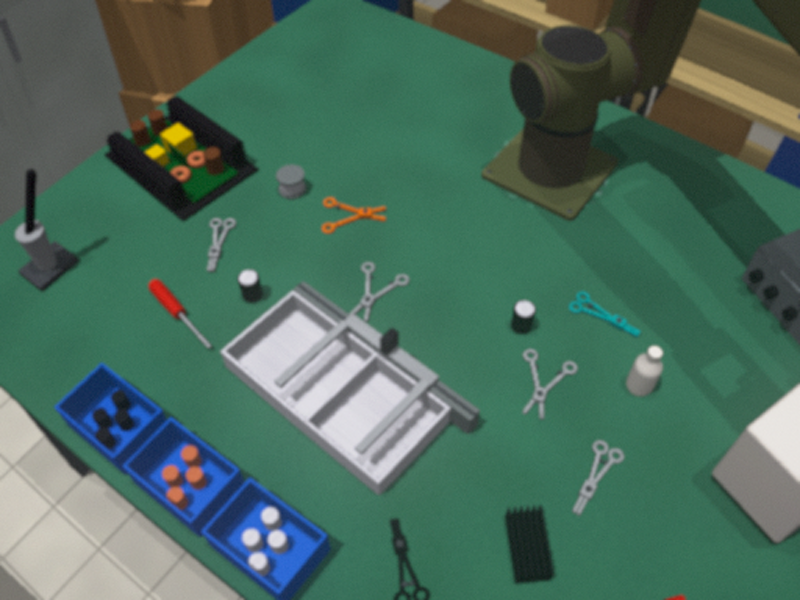

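Top view: four steel forceps – shut at (226,290) and (587,293), open at (292,333) and (445,328). The black, turquoise and orange ones are look-alikes. The lock is at its right (locked) end. Next I fit the poses.

```bash
cat >> h.py <<'E'
def fpose(im,P,obs_c,ctr,zpl=0.006,r=0.085,dbg=False):
    """P: cloud at pixels; intersect rays with z=zpl; mask bright/grey"""
    o=obs_c; k=(zpl-o[2])/(P[...,2]-o[2]+1e-9); W=o+(P-o)*k[...,None]
    i=im.astype(int); sat=i.max(-1)-i.min(-1)
    m=(sat<40)&(i.min(-1)>95)&(np.hypot(W[...,0]-ctr[0],W[...,1]-ctr[1])<r)
    n,lab,st,_=cv2.connectedComponentsWithStats(m.astype(np.uint8))
    if n>1: m=lab==1+np.argmax(st[1:,4])
    q=W[m][:,:2]
    best=None
    for a in np.deg2rad(np.arange(0,360,1.)):
        u=np.array([np.cos(a),np.sin(a)]);v=np.array([-u[1],u[0]])
        s=q@u;t=q@v
        s0,s1=np.percentile(s,[.5,99.5]); tr=t[s<s0+.035]; t_m=(tr.min()+tr.max())/2
        tj=t[s>s1-.03]; tc=(tj.min()+tj.max())/2
        wr=tr.max()-tr.min(); wj=tj.max()-tj.min()
        if wr<wj: continue
        c=abs(s1-s0-.127)+abs(t_m-tc)
        if best is None or c<best[0]: best=(c,a,(s1-.040)*u+tc*v,wr,wj,s1-s0,len(q))
    return best
E
python3 - <<'E'
from h import *
z=np.load('top0.npz');im,P=z['im'],z['P'];o=camT('top')[1][:3,3]
for n,c in dict(A=(.529,.377),B=(.432,.238),C=(.442,-.088),D=(.525,-.398)).items():
    b=fpose(im,P,o,c); print(n,np.round(b[2],3),'ang',round(np.degrees(b[1])),np.round([b[0],*b[3:]],3))
def fitrect(zl,zh):
    x=P[...,0];y=P[...,1];i=im.astype(int)
    m=(P[...,2]>zl)&(P[...,2]<zh)&(x>.5)&(x<.82)&(y>-.25)&(y<.25)&(i.min(-1)>110)
    print(m.sum(),cv2.minAreaRect((P[m][:,:2]*1000).astype(np.float32)))
fitrect(.038,.052);fitrect(.03,.05);fitrect(.054,.075)
E
```

```text
A [0.561 0.38 ] ang 4 [1.00e-03 5.10e-02 2.00e-02 1.27e-01 3.12e+02]
B [0.461 0.239] ang 15 [1.00e-02 9.10e-02 3.40e-02 1.17e-01 3.21e+02]
C [ 0.436 -0.118] ang 226 [1.00e-03 9.00e-02 2.40e-02 1.26e-01 3.15e+02]
D [ 0.554 -0.385] ang 32 [1.00e-03 5.20e-02 2.30e-02 1.28e-01 3.26e+02]
1026 ((635.0036010742188, -37.9951171875), (432.6521911621094, 186.2363739013672), 85.11067962646484)
989 ((635.2769775390625, -37.2589111328125), (431.9983215332031, 186.96299743652344), 85.48088073730469)
753 ((627.9498901367188, -39.9986572265625), (425.57611083984375, 171.57736206054688), 84.71471405029297)
```

```bash
cat >> h.py <<'E'
from scipy.spatial import cKDTree
from scipy.optimize import minimize
def skel(op):
    r=(-.068,.033) if op else (-.075,.013); j=.0085 if op else .002
    S=[]
    t=np.linspace(0,2*np.pi,40); seg=lambda a,b:np.linspace(a,b,40)
    for s in(1,-1):
        c=np.array([r[0],s*r[1]]); S.append(c+.010*np.stack([np.cos(t),np.sin(t)],1))
        d=-c/np.linalg.norm(c); S.append(seg(c+.012*d,np.zeros(2))); S.append(seg(np.zeros(2),np.array([.039,s*j])))
    return np.vstack(S)
def fmask(im,P,o,ctr,zpl=.005,r=.085):
    k=(zpl-o[2])/(P[...,2]-o[2]+1e-9); W=o+(P-o)*k[...,None]
    i=im.astype(int); m=(i.max(-1)-i.min(-1)<45)&(i.min(-1)>90)&(np.hypot(W[...,0]-ctr[0],W[...,1]-ctr[1])<r)
    n,lab,st,_=cv2.connectedComponentsWithStats(m.astype(np.uint8))
    if n>1: m=lab==1+np.argmax(st[1:,4])
    return W[m][:,:2]
def fit(q,op):
    S=skel(op);T=cKDTree(q); qc=q.mean(0)
    def cost(p):
        R=np.array([[np.cos(p[2]),-np.sin(p[2])],[np.sin(p[2]),np.cos(p[2])]]);X=S@R.T+p[:2]
        return np.mean(T.query(X)[0]**2)+np.mean(cKDTree(X).query(q)[0]**2)
    best=None
    for a in np.deg2rad(np.arange(0,360,20)):
        r=minimize(cost,[*(qc+.02*np.array([np.cos(a),np.sin(a)])),a],method='Nelder-Mead',options=dict(xatol=1e-4,fatol=1e-10,initial_simplex=None))
        if best is None or r.fun<best.fun: best=r
    return best.x,best.fun**.5
E
python3 - <<'E'
from h import *
z=np.load('top0.npz');im,P=z['im'],z['P'];o=camT('top')[1][:3,3]
for n,c in dict(A=(.529,.377),B=(.432,.238),C=(.442,-.088),D=(.525,-.398)).items():
    q=fmask(im,P,o,c)
    for op in(0,1):
        x,f=fit(q,op); print(n,op,np.round(x[:2],4),round(np.degrees(x[2])%360,1),round(f*1000,2))
k=(.045-o[2])/(P[...,2]-o[2]); W=o+(P-o)*k[...,None]
pts=np.array([(338,192),(496,206),(489,290),(330,275)])*.64
for u,v in pts: print(np.round(W[int(v),int(u)],3),np.round(P[int(v),int(u)],3))
im2=cv2.resize(im[:,:,::-1][105:200,190:330],None,fx=5.5,fy=5.5,interpolation=cv2.INTER_CUBIC);cv2.imwrite('pics/car.png',im2)
E
```

```text
A 0 [0.5626 0.381 ] 4.3 4.84
A 1 [0.5496 0.3802] 4.8 11.48
B 0 [0.4743 0.2457] 17.6 13.02
B 1 [0.463  0.2397] 15.1 4.8
C 0 [ 0.4871 -0.0859] 14.3 13.07
C 1 [ 0.4755 -0.0913] 11.2 5.83
D 0 [ 0.5545 -0.3841] 33.2 4.74
D 1 [ 0.5437 -0.3917] 32.4 11.75
[0.745 0.134 0.045] [ 0.755  0.139 -0.002]
[ 0.717 -0.201  0.045] [ 0.726 -0.208 -0.002]
[ 0.538 -0.185  0.045] [ 0.538 -0.185  0.048]
[0.566 0.148 0.045] [0.565 0.147 0.052]<stdin>:7: RuntimeWarning: divide by zero encountered in divide
<stdin>:7: RuntimeWarning: invalid value encountered in multiply
```

View pics/car.png

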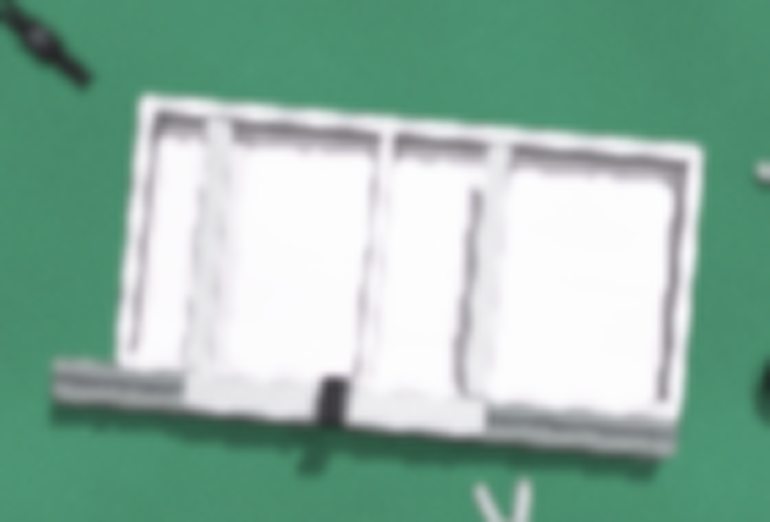

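The crop shows the carrier: rim corners at (143,96), (703,147), (680,415), (118,362), and the fin at (333,385).

```bash
cat >> h.py <<'E'
def ray(cam,uv,z,obs=None):
    c,T=camT(cam,obs)
    n=cv2.undistortPoints(np.array(uv,float).reshape(-1,1,2),np.array(c['mtx']),np.array(c['dist'])).reshape(-1,2)
    D=np.c_[n[:,0],-n[:,1],-np.ones(len(n))]@T[:3,:3].T; o=T[:3,3]
    return o+D*((z-o[2])/D[:,2])[:,None]
E
python3 - <<'E'
from h import *
uv=np.array([(143,96),(703,147),(680,415),(118,362)])/5.5+[190,105]-.4
X=ray('top',uv,.045)[:,:2]; M=np.array([(81,169),(81,-169),(-81,-169),(-81,169)])/1000
mx=X.mean(0);U,_,V=np.linalg.svd((M).T@(X-mx));R=(U@V).T
print(np.round(X,3),'origin',np.round(mx,4),'yaw',np.degrees(np.arctan2(R[1,0],R[0,0])))
print(np.round((M@R.T+mx)-X,4))
print('fin',R@[-.093,.010]+mx, ray('top',np.array([[333,382]])/5.5+[190,105],.096))
E
```

```text
[[ 0.745  0.135]
 [ 0.716 -0.203]
 [ 0.554 -0.189]
 [ 0.584  0.148]] origin [ 0.6499 -0.0271] yaw -4.918342856098533
[[-0.     -0.0007]
 [ 0.      0.0002]
 [ 0.0003  0.0006]
 [-0.0003 -0.    ]]
fin [ 0.55812277 -0.00913666] [[0.56739391 0.01605464 0.096     ]]
```

>>> send_rows:
  series:
    - {"translation": [1.9,-3.5,0],"yaw": 0.028,"jaw": 0.6}
    - {"translation": [1.9,-3.5,0],"yaw": 0.028}
    - {"translation": [1.9,-3.5,0],"yaw": 0.028}
    - {"translation": [1.9,-3.5,0],"yaw": 0.028}
    - {"translation": [1.9,-3.5,0],"yaw": 0.028}
    - {"translation": [1.9,-3.5,0],"yaw": 0.028}
    - {"translation": [1.9,-3.5,0],"yaw": 0.028}
    - {"translation": [1.9,-3.5,0],"yaw": 0.028}
    - {"translation": [1.9,-3.5,0],"yaw": 0.03}
    - {"translation": [1.9,-3.5,0],"yaw": 0.03}

```text
invalid input at $.series[1]: expected keys jaw, translation, yaw
```

>>> send_rows:
  series:
    - {"translation": [1.9,-3.4,0],"jaw": 0.6}
    - {"translation": [1.9,-3.4,0]}
    - {"translation": [1.9,-3.4,0]}
    - {"translation": [1.9,-3.4,0]}
    - {"translation": [1.9,-3.4,0]}
    - {"translation": [1.9,-3.4,0]}
    - {"translation": [1.9,-3.4,0]}
    - {"translation": [0,0,0]}
    - {"translation": [0,0,0]}

```text
invalid input at $.series[0]: expected keys jaw, translation, yaw
```

>>> send_rows:
  series:
    - {"translation": [1.9,-3.5,0],"yaw": 0.028,"jaw": 0.6}
    - {"translation": [1.9,-3.5,0],"yaw": 0.028,"jaw": 0.6}
    - {"translation": [1.9,-3.5,0],"yaw": 0.028,"jaw": 0.6}
    - {"translation": [1.9,-3.5,0],"yaw": 0.028,"jaw": 0.6}
    - {"translation": [1.9,-3.5,0],"yaw": 0.028,"jaw": 0.6}
    - {"translation": [1.9,-3.5,0],"yaw": 0.028,"jaw": 0.6}
    - {"translation": [1.9,-3.5,0],"yaw": 0.028,"jaw": 0.6}
    - {"translation": [1.9,-3.5,0],"yaw": 0.028,"jaw": 0.6}
    - {"translation": [1.9,-3.5,0],"yaw": 0.03,"jaw": 0.6}
    - {"translation": [1.9,-3.5,0],"yaw": 0.03,"jaw": 0.6}

```text
time: 1.83
tool_pos: [0.4261, 0.2541, 0.2317]
tool_rot: [[0.085, 0.996, 0.001], [0.996, -0.085, 0.0], [0.001, 0.001, -1.0]]
contact_force: [1.3, 0.1, -0.6]
finger_gap: 0.0517
```

>>> send_rows:
  series:
    - {"translation": [1.9,-3.4,0],"yaw": 0,"jaw": 0.6}
    - {"translation": [1.9,-3.4,0],"yaw": 0,"jaw": 0.6}
    - {"translation": [1.9,-3.4,0],"yaw": 0,"jaw": 0.6}
    - {"translation": [1.9,-3.4,0],"yaw": 0,"jaw": 0.6}
    - {"translation": [1.9,-3.4,0],"yaw": 0,"jaw": 0.6}
    - {"translation": [1.9,-3.4,0],"yaw": 0,"jaw": 0.6}
    - {"translation": [1.9,-3.4,0],"yaw": 0,"jaw": 0.6}
    - {"translation": [0,0,0],"yaw": 0,"jaw": 0.6}
    - {"translation": [0,0,0],"yaw": 0,"jaw": 0.6}
    - {"translation": [0,0,0],"yaw": 0,"jaw": 0.6}

```text
time: 2.67
tool_pos: [0.5584, 0.0178, 0.2312]
tool_rot: [[0.087, 0.996, -0.001], [0.996, -0.087, 0.0], [0.0, -0.001, -1.0]]
contact_force: [0.1, 0.2, -0.1]
finger_gap: 0.0511
```

Run:
```python
from h import *
o=robot.get_obs(); im,d=save('wrist','w1.png')
P=cloud('wrist',d,o); m=(P[...,2]>.085)&(P[...,2]<.12)
print(m.sum(),np.percentile(P[m],[2,50,98],axis=0).round(3) if m.sum() else '')
print([(np.round(r['position'],3).tolist(),r['confidence']) for r in robot.find_in('wrist','lock_grip')])
```

```text
596 [[0.545 0.01  0.089]
 [0.558 0.018 0.097]
 [0.574 0.026 0.099]]
[([0.562, 0.019, 0.062], 0.83)]
```

View pics/w1.png

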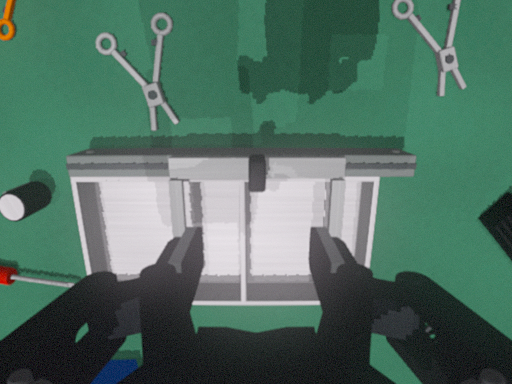

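Wrist view: fin at (258,172), right below the tool and agreeing with the estimate. I go down and grip it.

>>> send_rows:
  series:
    - {"translation": [0.1,0,-4],"yaw": 0,"jaw": 0.6}
    - {"translation": [0,0,-4],"yaw": 0,"jaw": 0.6}
    - {"translation": [0,0,-4],"yaw": 0,"jaw": 0.6}
    - {"translation": [0,0,-2.5],"yaw": 0,"jaw": 0.6}
    - {"translation": [0,0,-1.3],"yaw": 0,"jaw": 0.6}
    - {"translation": [0,0,0],"yaw": 0,"jaw": 0.1}
    - {"translation": [0,0,0],"yaw": 0,"jaw": 0.1}
    - {"translation": [0,0,0],"yaw": 0,"jaw": 0.1}
    - {"translation": [0,0,0],"yaw": 0,"jaw": 0.1}
    - {"translation": [0,0,0],"yaw": 0,"jaw": 0.1}
  force: 30

```text
time: 3.6
tool_pos: [0.5613, 0.0182, 0.076]
tool_rot: [[0.087, 0.996, 0.004], [0.996, -0.087, 0.0], [0.001, 0.004, -1.0]]
contact_force: [-1.2, 2.7, 4.1]
finger_gap: 0.015
```

>>> send_rows:
  series:
    - {"translation": [0.07,0.8,0],"yaw": 0,"jaw": 0.1}
    - {"translation": [0.07,0.8,0],"yaw": 0,"jaw": 0.1}
    - {"translation": [0.07,0.8,0],"yaw": 0,"jaw": 0.1}
    - {"translation": [0.07,0.8,0],"yaw": 0,"jaw": 0.1}
    - {"translation": [0.07,0.8,0],"yaw": 0,"jaw": 0.1}
    - {"translation": [0.07,0.8,0],"yaw": 0,"jaw": 0.1}
    - {"translation": [0.07,0.8,0],"yaw": 0,"jaw": 0.1}
    - {"translation": [0.06,0.6,0],"yaw": 0,"jaw": 0.1}
    - {"translation": [0,0,0],"yaw": 0,"jaw": 0.1}
    - {"translation": [0,0,0],"yaw": 0,"jaw": 0.1}

```text
time: 4.43
tool_pos: [0.5668, 0.0808, 0.076]
tool_rot: [[0.086, 0.996, 0.004], [0.996, -0.086, 0.001], [0.001, 0.004, -1.0]]
contact_force: [-0.6, 2.0, 5.7]
finger_gap: 0.0152
```

>>> send_rows:
  series:
    - {"translation": [0.02,0.2,0],"yaw": 0,"jaw": 0.1}
    - {"translation": [0.02,0.2,0],"yaw": 0,"jaw": 0.1}
    - {"translation": [0.01,0.1,0],"yaw": 0,"jaw": 0.1}
    - {"translation": [0,0,0],"yaw": 0,"jaw": 0.1}
    - {"translation": [0,0,0],"yaw": 0,"jaw": 0.1}

```text
time: 4.85
tool_pos: [0.5671, 0.0848, 0.076]
tool_rot: [[0.087, 0.996, 0.004], [0.996, -0.087, -0.001], [-0.0, 0.004, -1.0]]
contact_force: [-2.4, -0.5, 7.3]
finger_gap: 0.0152
```

>>> send_rows:
  series:
    - {"translation": [0.02,0.2,0],"yaw": 0,"jaw": 0.1}
    - {"translation": [0.02,0.2,0],"yaw": 0,"jaw": 0.1}
    - {"translation": [0,0,0],"yaw": 0,"jaw": 0.1}
    - {"translation": [0,0,0],"yaw": 0,"jaw": 0.1}

```text
time: 5.18
tool_pos: [0.5672, 0.0851, 0.076]
tool_rot: [[0.086, 0.996, 0.002], [0.996, -0.086, -0.008], [-0.008, 0.003, -1.0]]
contact_force: [-5.0, -13.7, 8.9]
finger_gap: 0.0153
```

The lock is at its left stop: 13.7 N reaction, no further movement. Release, rise, go above forceps A.

>>> send_rows:
  series:
    - {"translation": [-0.03,-0.3,0],"yaw": 0,"jaw": 0.1}
    - {"translation": [0,0,0],"yaw": 0,"jaw": 0.55}
    - {"translation": [0,0,0],"yaw": 0,"jaw": 0.55}
    - {"translation": [0,0,0],"yaw": 0,"jaw": 0.55}
    - {"translation": [0,0,0.5],"yaw": 0,"jaw": 0.55}
    - {"translation": [0,0,3],"yaw": 0,"jaw": 0.55}
    - {"translation": [0,0,4],"yaw": 0,"jaw": 0.55}
    - {"translation": [0,2,3.5],"yaw": 0,"jaw": 0.55}
    - {"translation": [0,4,0],"yaw": 0.08,"jaw": 0.55}
    - {"translation": [0,4,0],"yaw": 0.08,"jaw": 0.55}

```text
time: 6.02
tool_pos: [0.5679, 0.1868, 0.1881]
tool_rot: [[-0.074, 0.997, 0.008], [0.997, 0.074, 0.002], [0.001, 0.008, -1.0]]
contact_force: [-0.4, -0.1, -0.5]
finger_gap: 0.0469
```

>>> send_rows:
  series:
    - {"translation": [0,4,0],"yaw": 0,"jaw": 0.55}
    - {"translation": [0,4,0],"yaw": 0,"jaw": 0.55}
    - {"translation": [0,4,0],"yaw": 0,"jaw": 0.55}
    - {"translation": [0,4,0],"yaw": 0,"jaw": 0.55}
    - {"translation": [-0.4,3.7,0],"yaw": 0,"jaw": 0.55}
    - {"translation": [0,0,0],"yaw": 0,"jaw": 0.55}
    - {"translation": [0,0,0],"yaw": 0,"jaw": 0.55}
    - {"translation": [0,0,0],"yaw": 0,"jaw": 0.55}

```text
time: 6.68
tool_pos: [0.5613, 0.3829, 0.1831]
tool_rot: [[-0.074, 0.997, -0.0], [0.997, 0.074, -0.001], [-0.001, -0.0, -1.0]]
contact_force: [-0.3, 0.1, -0.4]
finger_gap: 0.047
```

```bash
cat > look.py <<'E'
import sys
from h import *
def look(cam,ctr,op,fn=None,zpl=.005,r=.085):
    o=robot.get_obs(); im,d=robot.get_image(cam)
    if fn: cv2.imwrite('pics/'+fn,im[:,:,::-1])
    d=np.where(d>0,d,1.); P=cloud(cam,d,o); c=camT(cam,o)[1][:3,3]
    q=fmask(im,P,c,ctr,zpl,r); x,f=fit(q,op); a=(np.degrees(x[2])+180)%360-180
    print(cam,'n',len(q),'hinge',np.round(x[:2],4),'ang',round(a,1),'rms',round(f*1000,1))
    return o,x
if __name__=='__main__':
    a=sys.argv; o,x=look(a[1],(float(a[2]),float(a[3])),int(a[4]),a[5] if len(a)>5 else None)
    R=o['tool_rot']; print('tool',np.round(o['tool_pos'],4),'yaw',round(np.degrees(np.arctan2(R[1,0],R[0,0])),1),'gap',round(o['finger_gap'],4))
E
python3 look.py wrist .54 .38 0 wA.png; python3 look.py top .54 .38 0; python3 look.py top .432 .238 1
```

```text
wrist n 2535 hinge [0.5624 0.3806] ang 3.5 rms 3.3
tool [0.5613 0.3829 0.1831] yaw 94.2 gap 0.047
top n 234 hinge [0.568 0.381] ang 4.7 rms 5.8
tool [0.5616 0.3822 0.1831] yaw 94.2 gap 0.0472
top n 307 hinge [0.4631 0.2397] ang 15.1 rms 4.4
tool [0.5617 0.3818 0.1832] yaw 94.1 gap 0.0469
```

View pics/wA.png

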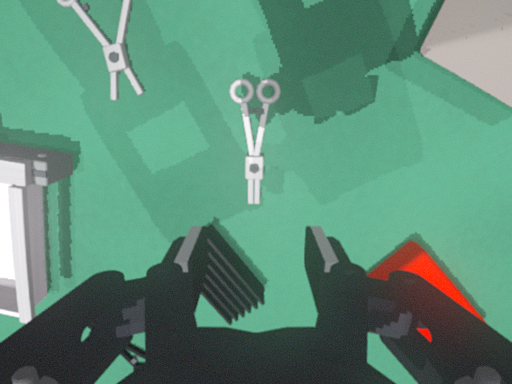

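Forceps A is at (254,168) in the wrist view, shut; the fit agrees.

>>> send_rows:
  series:
    - {"translation": [0.05,-0.15,-4],"yaw": 0,"jaw": 0.55}
    - {"translation": [0,0,-4],"yaw": 0,"jaw": 0.55}
    - {"translation": [0,0,-4],"yaw": 0,"jaw": 0.55}
    - {"translation": [0,0,-4],"yaw": 0,"jaw": 0.55}
    - {"translation": [0,0,-1.4],"yaw": 0,"jaw": 0.55}
    - {"translation": [0,0,-0.4],"yaw": 0,"jaw": 0.55}
    - {"translation": [0,0,0],"yaw": 0,"jaw": 0.1}
    - {"translation": [0,0,0],"yaw": 0,"jaw": 0.1}
    - {"translation": [0,0,0],"yaw": 0,"jaw": 0.1}
    - {"translation": [0,0,0],"yaw": 0,"jaw": 0.1}
  force: 60

```text
time: 7.67
tool_pos: [0.5645, 0.3825, 0.0092]
tool_rot: [[-0.073, 0.997, 0.005], [0.997, 0.073, 0.003], [0.002, 0.006, -1.0]]
contact_force: [0.9, -0.8, 3.2]
finger_gap: 0.0151
```

>>> send_rows:
  series:
    - {"translation": [0,0,0],"yaw": 0,"jaw": 0.1}
    - {"translation": [0,0,0.5],"yaw": 0,"jaw": 0.1}
    - {"translation": [0,0,1],"yaw": 0,"jaw": 0.1}
    - {"translation": [0,0,2],"yaw": 0,"jaw": 0.1}
    - {"translation": [0,0,3],"yaw": 0,"jaw": 0.1}
    - {"translation": [0,0,4],"yaw": 0,"jaw": 0.1}
    - {"translation": [0,0,4],"yaw": 0,"jaw": 0.1}
    - {"translation": [0,0,2],"yaw": 0,"jaw": 0.1}
    - {"translation": [0,0,0],"yaw": 0,"jaw": 0.1}
    - {"translation": [0,0,0],"yaw": 0,"jaw": 0.1}

```text
time: 8.5
tool_pos: [0.563, 0.3819, 0.1734]
tool_rot: [[-0.073, 0.997, 0.004], [0.997, 0.073, 0.002], [0.002, 0.004, -1.0]]
contact_force: [-0.8, -0.9, -1.3]
finger_gap: 0.015
```

Run:
```python
from h import *
im,d=save('wrist','wA2.png'); o=robot.get_obs(); print(o['finger_gap'],o['tool_pos'])
```

```text
0.014812681941817514 [0.56185575 0.38126409 0.17073157]
```

View pics/wA2.png

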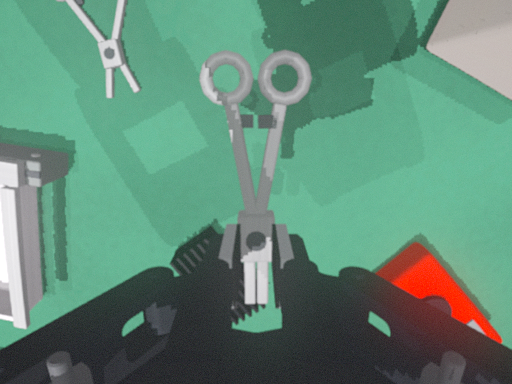

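A is held level at its hinge (256,240). Carry it to the narrow bay, left place.

>>> send_rows:
  series:
    - {"translation": [1.4,-3.1,0],"yaw": -0.03,"jaw": 0.1}
    - {"translation": [1.4,-3.1,0],"yaw": -0.03,"jaw": 0.1}
    - {"translation": [1.4,-3.2,0],"yaw": -0.03,"jaw": 0.1}
    - {"translation": [1.4,-3.2,0],"yaw": -0.03,"jaw": 0.1}
    - {"translation": [1.4,-3.2,0],"yaw": -0.03,"jaw": 0.1}
    - {"translation": [1.4,-3.2,0],"yaw": 0,"jaw": 0.1}
    - {"translation": [1.4,-3.2,0],"yaw": 0,"jaw": 0.1}
    - {"translation": [1.2,-3.1,0],"yaw": 0,"jaw": 0.1}
    - {"translation": [1.2,-3.1,0],"yaw": 0,"jaw": 0.1}
    - {"translation": [0,0,0],"yaw": 0,"jaw": 0.1}

```text
time: 9.38
tool_pos: [0.6843, 0.0916, 0.1671]
tool_rot: [[0.082, 0.997, -0.004], [0.997, -0.082, -0.003], [-0.003, -0.004, -1.0]]
contact_force: [0.1, -0.6, -0.3]
finger_gap: 0.0147
```

>>> send_rows:
  series:
    - {"translation": [0,0,0],"yaw": 0,"jaw": 0.1}
    - {"translation": [0,0,-3],"yaw": 0,"jaw": 0.1}
    - {"translation": [0,0,-3],"yaw": 0,"jaw": 0.1}
    - {"translation": [0,0,-3],"yaw": 0,"jaw": 0.1}
    - {"translation": [0,0,0],"yaw": 0,"jaw": 0.1}
    - {"translation": [0,0,0],"yaw": 0,"jaw": 0.1}

```text
time: 9.88
tool_pos: [0.6811, 0.0983, 0.0766]
tool_rot: [[0.075, 0.997, -0.008], [0.997, -0.075, -0.0], [-0.001, -0.008, -1.0]]
contact_force: [0.7, 0.2, -0.6]
finger_gap: 0.0145
```

>>> send_rows:
  series:
    - {"translation": [0.3,0,-2],"yaw": 0,"jaw": 0.1}
    - {"translation": [0,0,-2],"yaw": 0,"jaw": 0.1}
    - {"translation": [0,0,-1],"yaw": 0,"jaw": 0.1}
    - {"translation": [0,0,-0.8],"yaw": 0,"jaw": 0.1}
    - {"translation": [0,0,0],"yaw": 0,"jaw": 0.1}
    - {"translation": [0,0,0],"yaw": 0,"jaw": 0.1}
    - {"translation": [0,0,0],"yaw": 0,"jaw": 0.1}

```text
time: 10.47
tool_pos: [0.6882, 0.0975, 0.024]
tool_rot: [[0.077, 0.997, 0.002], [0.997, -0.077, 0.0], [0.0, 0.002, -1.0]]
contact_force: [-0.4, -0.4, -0.9]
finger_gap: 0.0147
```

>>> send_rows:
  series:
    - {"translation": [-0.3,0,-0.4],"yaw": 0,"jaw": 0.1}
    - {"translation": [0,0,-0.4],"yaw": 0,"jaw": 0.1}
    - {"translation": [0,0,0],"yaw": 0,"jaw": 0.1}
    - {"translation": [0,0,0],"yaw": 0,"jaw": 0.1}

```text
time: 10.8
tool_pos: [0.684, 0.0973, 0.0143]
tool_rot: [[0.077, 0.997, -0.0], [0.997, -0.077, -0.0], [-0.0, -0.0, -1.0]]
contact_force: [0.8, 0.1, -0.4]
finger_gap: 0.015
```

>>> send_rows:
  series:
    - {"translation": [0,0,0],"yaw": 0,"jaw": 0.4}
    - {"translation": [0,0,0],"yaw": 0,"jaw": 0.4}
    - {"translation": [0,0,0],"yaw": 0,"jaw": 0.4}
    - {"translation": [0,0,1],"yaw": 0,"jaw": 0.4}
    - {"translation": [0,0,3],"yaw": 0,"jaw": 0.4}
    - {"translation": [0,0,4],"yaw": 0,"jaw": 0.4}
    - {"translation": [0,0,4],"yaw": 0,"jaw": 0.4}
    - {"translation": [0,0,4],"yaw": 0,"jaw": 0.4}
    - {"translation": [-2,1,1],"yaw": 0.05,"jaw": 0.55}
    - {"translation": [-3,2,0],"yaw": 0.05,"jaw": 0.55}

```text
time: 11.63
tool_pos: [0.6385, 0.1263, 0.1923]
tool_rot: [[-0.023, 1.0, 0.013], [1.0, 0.023, 0.001], [0.001, 0.013, -1.0]]
contact_force: [0.3, 0.2, -0.2]
finger_gap: 0.0469
```

>>> send_rows:
  series:
    - {"translation": [-3,2,0],"yaw": 0.05,"jaw": 0.55}
    - {"translation": [-3,2,0],"yaw": 0.05,"jaw": 0.55}
    - {"translation": [-3,2,0],"yaw": 0.05,"jaw": 0.55}
    - {"translation": [-3,2,0],"yaw": 0.05,"jaw": 0.04}
    - {"translation": [-3,2,0],"yaw": 0.04,"jaw": 0.55}
    - {"translation": [-2,1.3,0],"yaw": 0,"jaw": 0.55}
    - {"translation": [0,0,0],"yaw": 0,"jaw": 0.55}
    - {"translation": [0,0,0],"yaw": 0,"jaw": 0.55}
    - {"translation": [0,0,0],"yaw": 0,"jaw": 0.55}
    - {"translation": [0,0,0],"yaw": 0,"jaw": 0.55}

```text
time: 12.47
tool_pos: [0.4651, 0.2399, 0.1849]
tool_rot: [[-0.259, 0.966, 0.001], [0.966, 0.259, 0.0], [-0.0, 0.001, -1.0]]
contact_force: [-0.6, 0.5, -0.3]
finger_gap: 0.0471
```

```bash
python3 look.py wrist .432 .238 1 wB.png; python3 look.py top .442 -.088 1;python3 look.py top .525 -.398 0; python3 look.py scene .432 .238 1
```

```text
wrist n 2481 hinge [0.4634 0.2402] ang 14.9 rms 3.5
tool [0.4651 0.2399 0.1849] yaw 105.0 gap 0.0471
top n 353 hinge [ 0.4755 -0.0918] ang 11.4 rms 4.7
tool [0.4651 0.2398 0.1846] yaw 105.0 gap 0.0475
top n 346 hinge [ 0.5549 -0.3845] ang 32.9 rms 4.8
tool [0.465  0.2397 0.1845] yaw 105.0 gap 0.0469
scene n 315 hinge [0.4738 0.2416] ang 14.2 rms 9.4
tool [0.4649 0.2397 0.1843] yaw 105.0 gap 0.0469
```

View pics/wB.png

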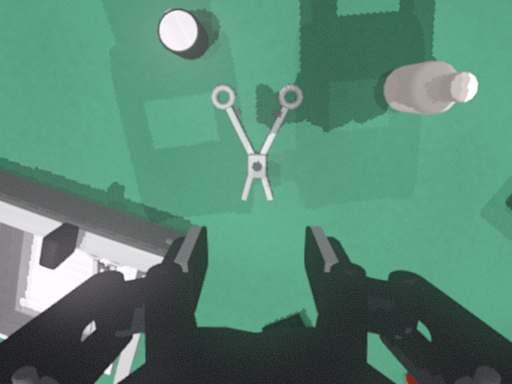

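B at (257,166), open, clear around. Descend and grip.

>>> send_rows:
  series:
    - {"translation": [-0.15,0,-4],"yaw": 0,"jaw": 0.55}
    - {"translation": [0,0,-4],"yaw": 0,"jaw": 0.55}
    - {"translation": [0,0,-4],"yaw": 0,"jaw": 0.55}
    - {"translation": [0,0,-4],"yaw": 0,"jaw": 0.55}
    - {"translation": [0,0,-1.4],"yaw": 0,"jaw": 0.55}
    - {"translation": [0,0,-0.3],"yaw": 0,"jaw": 0.55}
    - {"translation": [0,0,0],"yaw": 0,"jaw": 0.1}
    - {"translation": [0,0,0],"yaw": 0,"jaw": 0.1}
    - {"translation": [0,0,0],"yaw": 0,"jaw": 0.1}
    - {"translation": [0,0,0],"yaw": 0,"jaw": 0.1}
  force: 60

```text
time: 13.5
tool_pos: [0.4645, 0.241, 0.0096]
tool_rot: [[-0.26, 0.966, 0.004], [0.966, 0.26, 0.002], [0.0, 0.004, -1.0]]
contact_force: [0.7, 0.4, 2.7]
finger_gap: 0.0148
```

>>> send_rows:
  series:
    - {"translation": [0,0,0],"yaw": 0,"jaw": 0.1}
    - {"translation": [0,0,0.5],"yaw": 0,"jaw": 0.1}
    - {"translation": [0,0,1],"yaw": 0,"jaw": 0.1}
    - {"translation": [0,0,2],"yaw": 0,"jaw": 0.1}
    - {"translation": [0,0,3],"yaw": 0,"jaw": 0.1}
    - {"translation": [0,0,4],"yaw": 0,"jaw": 0.1}
    - {"translation": [0,0,4],"yaw": 0,"jaw": 0.1}
    - {"translation": [0,0,2.5],"yaw": 0,"jaw": 0.1}
    - {"translation": [0,0,0],"yaw": 0,"jaw": 0.1}
    - {"translation": [0,0,0],"yaw": 0,"jaw": 0.1}

```text
time: 14.33
tool_pos: [0.4638, 0.2408, 0.1805]
tool_rot: [[-0.26, 0.966, 0.005], [0.966, 0.26, 0.002], [0.001, 0.005, -1.0]]
contact_force: [-0.5, 0.6, -0.7]
finger_gap: 0.0148
```

>>> send_rows:
  series:
    - {"translation": [2.1,-3.1,0],"yaw": -0.04,"jaw": 0.1}
    - {"translation": [2.1,-3.1,0],"yaw": -0.04,"jaw": 0.1}
    - {"translation": [2.1,-3.1,0],"yaw": -0.04,"jaw": 0.1}
    - {"translation": [2.1,-3.1,0],"yaw": -0.04,"jaw": 0.1}
    - {"translation": [2.1,-3.1,0],"yaw": -0.04,"jaw": 0.1}
    - {"translation": [2.1,-3.1,0],"yaw": -0.04,"jaw": 0.1}
    - {"translation": [2,-3.1,0],"yaw": -0.04,"jaw": 0.1}
    - {"translation": [2,-3.1,0],"yaw": -0.04,"jaw": 0.1}
    - {"translation": [2,-3.1,0],"yaw": -0.02,"jaw": 0.1}
    - {"translation": [2,-3,0],"yaw": 0,"jaw": 0.1}

```text
time: 15.17
tool_pos: [0.6679, -0.0702, 0.1746]
tool_rot: [[0.078, 0.997, -0.005], [0.997, -0.078, 0.001], [0.001, -0.005, -1.0]]
contact_force: [1.0, 0.3, -0.6]
finger_gap: 0.0148
```

>>> send_rows:
  series:
    - {"translation": [0,0,0],"yaw": 0,"jaw": 0.1}
    - {"translation": [0,0,-3],"yaw": 0,"jaw": 0.1}
    - {"translation": [0,0,-3],"yaw": 0,"jaw": 0.1}
    - {"translation": [0,0,-3],"yaw": 0,"jaw": 0.1}
    - {"translation": [0,0,0],"yaw": 0,"jaw": 0.1}
    - {"translation": [0,0,0],"yaw": 0,"jaw": 0.1}
    - {"translation": [0,0,0],"yaw": 0,"jaw": 0.1}

```text
time: 15.75
tool_pos: [0.6688, -0.0684, 0.0879]
tool_rot: [[0.076, 0.997, 0.0], [0.997, -0.076, 0.0], [0.0, 0.0, -1.0]]
contact_force: [0.8, -0.5, 0.2]
finger_gap: 0.0148
```

>>> send_rows:
  series:
    - {"translation": [0.1,0,-2],"yaw": 0,"jaw": 0.1}
    - {"translation": [0,0,-2],"yaw": 0,"jaw": 0.1}
    - {"translation": [0,0,-1.5],"yaw": 0,"jaw": 0.1}
    - {"translation": [0,0,-1],"yaw": 0,"jaw": 0.1}
    - {"translation": [0,0,-0.8],"yaw": 0,"jaw": 0.1}
    - {"translation": [0,0,0],"yaw": 0,"jaw": 0.1}
    - {"translation": [0,0,0],"yaw": 0,"jaw": 0.1}
    - {"translation": [0,0,0],"yaw": 0,"jaw": 0.1}

```text
time: 16.42
tool_pos: [0.6704, -0.0688, 0.0152]
tool_rot: [[0.077, 0.997, 0.001], [0.997, -0.077, -0.0], [-0.0, 0.002, -1.0]]
contact_force: [0.2, 0.0, -0.4]
finger_gap: 0.0148
```

>>> send_rows:
  series:
    - {"translation": [0,0,0],"yaw": 0,"jaw": 0.4}
    - {"translation": [0,0,0],"yaw": 0,"jaw": 0.4}
    - {"translation": [0,0,0],"yaw": 0,"jaw": 0.4}
    - {"translation": [0,0,1],"yaw": 0,"jaw": 0.4}
    - {"translation": [0,0,3],"yaw": 0,"jaw": 0.4}
    - {"translation": [0,0,4],"yaw": 0,"jaw": 0.4}
    - {"translation": [0,0,4],"yaw": 0,"jaw": 0.4}
    - {"translation": [0,0,4],"yaw": 0,"jaw": 0.4}
    - {"translation": [0,0,1],"yaw": -0.12,"jaw": 0.55}
    - {"translation": [-0.7,-2,0],"yaw": -0.12,"jaw": 0.55}

```text
time: 17.25
tool_pos: [0.6665, -0.087, 0.1926]
tool_rot: [[0.314, 0.949, 0.012], [0.949, -0.314, -0.001], [0.003, 0.012, -1.0]]
contact_force: [0.6, 0.2, -1.0]
finger_gap: 0.0471
```

>>> send_rows:
  series:
    - {"translation": [-0.7,-2,0],"yaw": -0.12,"jaw": 0.55}
    - {"translation": [-0.7,-2,0],"yaw": -0.12,"jaw": 0.55}
    - {"translation": [-0.7,-2,0],"yaw": -0.12,"jaw": 0.55}
    - {"translation": [-0.7,-2,0],"yaw": -0.12,"jaw": 0.55}
    - {"translation": [-0.7,-2,0],"yaw": -0.12,"jaw": 0.55}
    - {"translation": [-0.7,-2,0],"yaw": -0.12,"jaw": 0.55}
    - {"translation": [-0.7,-2,0],"yaw": -0.12,"jaw": 0.55}
    - {"translation": [-0.7,-2,0],"yaw": -0.12,"jaw": 0.55}
    - {"translation": [-0.7,-2,0],"yaw": -0.12,"jaw": 0.55}
    - {"translation": [-0.7,-2,0],"yaw": -0.12,"jaw": 0.55}

```text
time: 18.08
tool_pos: [0.5923, -0.2897, 0.1854]
tool_rot: [[0.999, 0.048, 0.001], [0.048, -0.999, -0.0], [0.001, 0.001, -1.0]]
contact_force: [0.6, 0.4, -0.0]
finger_gap: 0.0468
```

>>> send_rows:
  series:
    - {"translation": [-0.7,-2,0],"yaw": -0.12,"jaw": 0.55}
    - {"translation": [-0.7,-2,0],"yaw": -0.12,"jaw": 0.55}
    - {"translation": [-0.7,-2,0],"yaw": -0.12,"jaw": 0.55}
    - {"translation": [-0.7,-2,0],"yaw": -0.12,"jaw": 0.55}
    - {"translation": [-0.7,-1.6,0],"yaw": -0.12,"jaw": 0.55}
    - {"translation": [0,0,0],"yaw": -0.12,"jaw": 0.55}
    - {"translation": [0,0,0],"yaw": -0.12,"jaw": 0.55}
    - {"translation": [0,0,0],"yaw": -0.12,"jaw": 0.55}
    - {"translation": [0,0,0],"yaw": 0,"jaw": 0.55}
    - {"translation": [0,0,0],"yaw": 0,"jaw": 0.55}

```text
time: 18.92
tool_pos: [0.5577, -0.3848, 0.1851]
tool_rot: [[0.619, -0.785, 0.001], [-0.785, -0.619, -0.0], [0.001, -0.0, -1.0]]
contact_force: [-0.2, 0.1, -0.1]
finger_gap: 0.047
```

```bash
python3 look.py wrist .53 -.40 0 wD.png; python3 look.py top .442 -.088 1; python3 look.py top .53 -.40 0
```

```text
wrist n 2219 hinge [ 0.5535 -0.3831] ang 33.6 rms 3.4
tool [ 0.5577 -0.3848  0.1851] yaw -51.7 gap 0.047
top n 357 hinge [ 0.4755 -0.0918] ang 11.2 rms 4.8
tool [ 0.5577 -0.3847  0.1849] yaw -51.7 gap 0.0472
top n 128 hinge [ 0.5837 -0.3635] ang 33.8 rms 14.6
tool [ 0.5577 -0.3846  0.1848] yaw -51.8 gap 0.0471
```

View pics/wD.png

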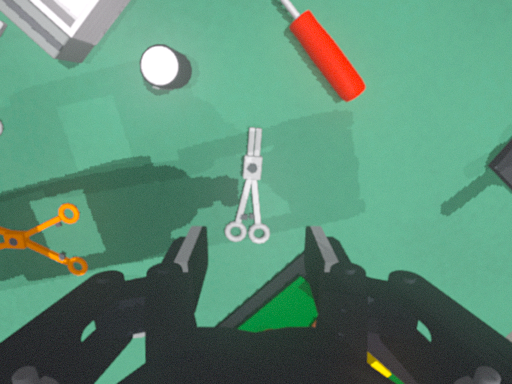

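D at (253,168), shut, clear around.

>>> send_rows:
  series:
    - {"translation": [-0.4,0.15,-4],"yaw": -0.08,"jaw": 0.55}
    - {"translation": [0,0,-4],"yaw": 0,"jaw": 0.55}
    - {"translation": [0,0,-4],"yaw": 0,"jaw": 0.55}
    - {"translation": [0,0,-4],"yaw": 0,"jaw": 0.55}
    - {"translation": [0,0,-1.4],"yaw": 0,"jaw": 0.55}
    - {"translation": [0,0,-0.3],"yaw": 0,"jaw": 0.55}
    - {"translation": [0,0,0],"yaw": 0,"jaw": 0.1}
    - {"translation": [0,0,0],"yaw": 0,"jaw": 0.1}
    - {"translation": [0,0,0],"yaw": 0,"jaw": 0.1}
    - {"translation": [0,0,0],"yaw": 0,"jaw": 0.1}
  force: 60

```text
time: 19.9
tool_pos: [0.5558, -0.3849, 0.0112]
tool_rot: [[0.552, -0.834, 0.005], [-0.834, -0.552, -0.004], [0.006, -0.002, -1.0]]
contact_force: [0.1, 0.5, 4.0]
finger_gap: 0.0135
```

>>> send_rows:
  series:
    - {"translation": [0,0,0],"yaw": 0,"jaw": 0.1}
    - {"translation": [0,0,0.5],"yaw": 0,"jaw": 0.1}
    - {"translation": [0,0,1],"yaw": 0,"jaw": 0.1}
    - {"translation": [0,0,2],"yaw": 0,"jaw": 0.1}
    - {"translation": [0,0,3],"yaw": 0,"jaw": 0.1}
    - {"translation": [0,0,4],"yaw": 0,"jaw": 0.1}
    - {"translation": [0,0,4],"yaw": 0,"jaw": 0.1}
    - {"translation": [0,0,2.5],"yaw": 0,"jaw": 0.1}
    - {"translation": [0,0,0],"yaw": 0,"jaw": 0.1}
    - {"translation": [0,0,0],"yaw": 0,"jaw": 0.1}

```text
time: 20.73
tool_pos: [0.5547, -0.384, 0.181]
tool_rot: [[0.552, -0.834, 0.004], [-0.834, -0.552, -0.004], [0.005, -0.002, -1.0]]
contact_force: [0.2, 0.5, -1.5]
finger_gap: 0.0133
```

>>> send_rows:
  series:
    - {"translation": [1.1,3.8,0],"yaw": -0.06,"jaw": 0.1}
    - {"translation": [1.1,3.8,0],"yaw": -0.06,"jaw": 0.1}
    - {"translation": [1.1,3.8,0],"yaw": -0.06,"jaw": 0.1}
    - {"translation": [1.1,3.8,0],"yaw": -0.06,"jaw": 0.1}
    - {"translation": [1.1,3.8,0],"yaw": -0.06,"jaw": 0.1}
    - {"translation": [1.1,3.8,0],"yaw": -0.06,"jaw": 0.1}
    - {"translation": [1.1,3.8,0],"yaw": -0.06,"jaw": 0.1}
    - {"translation": [1.1,3.8,0],"yaw": -0.06,"jaw": 0.1}
    - {"translation": [1.1,3.8,0],"yaw": -0.06,"jaw": 0.1}
    - {"translation": [1.2,3.9,0],"yaw": -0.06,"jaw": 0.1}

```text
time: 21.57
tool_pos: [0.6632, -0.0002, 0.1747]
tool_rot: [[-0.018, -1.0, -0.004], [-1.0, 0.018, 0.0], [-0.0, 0.004, -1.0]]
contact_force: [0.6, -0.0, -0.2]
finger_gap: 0.013
```

>>> send_rows:
  series:
    - {"translation": [1.2,3.9,0],"yaw": -0.06,"jaw": 0.1}
    - {"translation": [0,0,0],"yaw": 0,"jaw": 0.1}
    - {"translation": [0,0,0],"yaw": 0,"jaw": 0.1}
    - {"translation": [0,0,0],"yaw": 0,"jaw": 0.1}
    - {"translation": [0,0,0],"yaw": 0,"jaw": 0.1}

```text
time: 21.98
tool_pos: [0.6757, 0.0356, 0.176]
tool_rot: [[-0.076, -0.997, -0.002], [-0.997, 0.076, -0.0], [0.0, 0.002, -1.0]]
contact_force: [0.2, -0.5, 0.6]
finger_gap: 0.0133
```

Run:
```python
from h import *
im,d=save('wrist','wD2.png'); o=robot.get_obs(); print(o['finger_gap'],o['tool_pos'])
```

```text
0.013178930548777215 [0.67593026 0.03533329 0.17638208]
```

View pics/wD2.png

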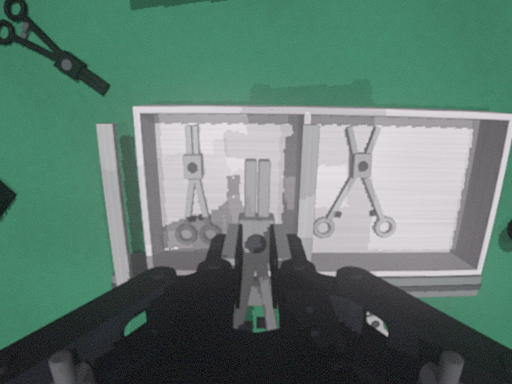

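D is held level. A at (192,185) and B at (358,190) lie flat in the right bays, and the lock arms are clear. Lower D.

>>> send_rows:
  series:
    - {"translation": [0.3,0.4,-3],"yaw": 0,"jaw": 0.1}
    - {"translation": [0,0,-3],"yaw": 0,"jaw": 0.1}
    - {"translation": [0,0,-3],"yaw": 0,"jaw": 0.1}
    - {"translation": [0,0,0],"yaw": 0,"jaw": 0.1}
    - {"translation": [0,0,0],"yaw": 0,"jaw": 0.1}
    - {"translation": [0,0,-2],"yaw": 0,"jaw": 0.1}
    - {"translation": [0,0,-2],"yaw": 0,"jaw": 0.1}
    - {"translation": [0,0,-1],"yaw": 0,"jaw": 0.1}
    - {"translation": [0,0,0],"yaw": 0,"jaw": 0.1}
    - {"translation": [0,0,0],"yaw": 0,"jaw": 0.1}

```text
time: 22.87
tool_pos: [0.6803, 0.0404, 0.0387]
tool_rot: [[-0.076, -0.997, 0.001], [-0.997, 0.076, -0.0], [-0.0, -0.001, -1.0]]
contact_force: [0.6, 0.0, -0.5]
finger_gap: 0.0132
```

>>> send_rows:
  series:
    - {"translation": [0,0,-1],"yaw": 0,"jaw": 0.1}
    - {"translation": [0,0,-0.8],"yaw": 0,"jaw": 0.1}
    - {"translation": [0,0,-0.4],"yaw": 0,"jaw": 0.1}
    - {"translation": [0,0,0],"yaw": 0,"jaw": 0.1}
    - {"translation": [0,0,0],"yaw": 0,"jaw": 0.1}
    - {"translation": [0,0,0],"yaw": 0,"jaw": 0.1}

```text
time: 23.37
tool_pos: [0.68, 0.0408, 0.0161]
tool_rot: [[-0.075, -0.997, 0.0], [-0.997, 0.075, -0.0], [0.0, -0.0, -1.0]]
contact_force: [-2.1, 0.5, 4.8]
finger_gap: 0.0132
```

>>> send_rows:
  series:
    - {"translation": [0,0,0],"yaw": 0,"jaw": 0.4}
    - {"translation": [0,0,0],"yaw": 0,"jaw": 0.4}
    - {"translation": [0,0,0],"yaw": 0,"jaw": 0.4}
    - {"translation": [0,0,1],"yaw": 0,"jaw": 0.4}
    - {"translation": [0,0,3],"yaw": 0,"jaw": 0.4}
    - {"translation": [0,0,4],"yaw": 0,"jaw": 0.4}
    - {"translation": [0,0,4],"yaw": 0,"jaw": 0.4}
    - {"translation": [0,0,4],"yaw": 0,"jaw": 0.4}
    - {"translation": [-0.5,-0.2,1],"yaw": 0.04,"jaw": 0.55}
    - {"translation": [-2,-1.5,0],"yaw": 0.04,"jaw": 0.55}

```text
time: 24.2
tool_pos: [0.659, 0.0246, 0.1929]
tool_rot: [[0.009, -1.0, 0.013], [-1.0, -0.009, -0.0], [0.001, -0.013, -1.0]]
contact_force: [-1.2, -0.7, 0.3]
finger_gap: 0.0469
```

>>> send_rows:
  series:
    - {"translation": [-3,-2,0],"yaw": 0.04,"jaw": 0.55}
    - {"translation": [-3,-2,0],"yaw": 0.04,"jaw": 0.55}
    - {"translation": [-3,-2,0],"yaw": 0.04,"jaw": 0.55}
    - {"translation": [-3,-2,0],"yaw": 0.04,"jaw": 0.55}
    - {"translation": [-3,-2,0],"yaw": 0.03,"jaw": 0.55}
    - {"translation": [-2.9,-1.5,0],"yaw": 0,"jaw": 0.55}
    - {"translation": [0,0,0],"yaw": 0,"jaw": 0.55}
    - {"translation": [0,0,0],"yaw": 0,"jaw": 0.55}
    - {"translation": [0,0,0],"yaw": 0,"jaw": 0.55}

```text
time: 24.95
tool_pos: [0.4761, -0.0914, 0.1861]
tool_rot: [[0.193, -0.981, 0.002], [-0.981, -0.193, -0.0], [0.001, -0.001, -1.0]]
contact_force: [0.3, 0.8, 0.1]
finger_gap: 0.0469
```

```bash
python3 look.py wrist .442 -.088 1 wC.png; python3 look.py top .442 -.088 1
```

```text
wrist n 1671 hinge [ 0.4752 -0.0913] ang 11.1 rms 3.6
tool [ 0.4761 -0.0914  0.1861] yaw -78.9 gap 0.0469
top n 192 hinge [ 0.4819 -0.1422] ang -109.4 rms 18.6
tool [ 0.4765 -0.0912  0.186 ] yaw -78.8 gap 0.0468
```

View pics/wC.png

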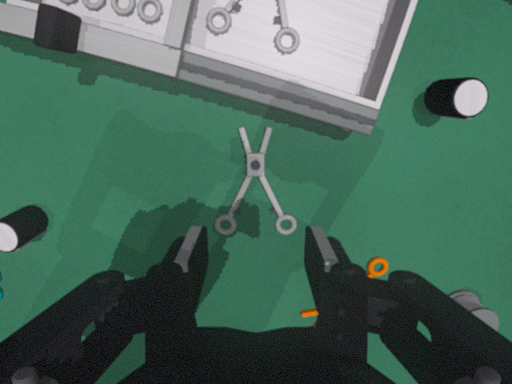

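C at (256,165), open, tool centred. Descend.

>>> send_rows:
  series:
    - {"translation": [-0.1,0,-4],"yaw": 0,"jaw": 0.55}
    - {"translation": [0,0,-4],"yaw": 0,"jaw": 0.55}
    - {"translation": [0,0,-4],"yaw": 0,"jaw": 0.55}
    - {"translation": [0,0,-4],"yaw": 0,"jaw": 0.55}
    - {"translation": [0,0,-1.5],"yaw": 0,"jaw": 0.55}
    - {"translation": [0,0,-0.3],"yaw": 0,"jaw": 0.55}
    - {"translation": [0,0,0],"yaw": 0,"jaw": 0.1}
    - {"translation": [0,0,0],"yaw": 0,"jaw": 0.1}
    - {"translation": [0,0,0],"yaw": 0,"jaw": 0.1}
    - {"translation": [0,0,0],"yaw": 0,"jaw": 0.1}
  force: 60

```text
time: 25.88
tool_pos: [0.4767, -0.0916, 0.0095]
tool_rot: [[0.194, -0.981, 0.004], [-0.981, -0.194, -0.001], [0.002, -0.004, -1.0]]
contact_force: [1.1, 1.1, 4.3]
finger_gap: 0.015
```

>>> send_rows:
  series:
    - {"translation": [0,0,0],"yaw": 0,"jaw": 0.1}
    - {"translation": [0,0,0.5],"yaw": 0,"jaw": 0.1}
    - {"translation": [0,0,1],"yaw": 0,"jaw": 0.1}
    - {"translation": [0,0,2],"yaw": 0,"jaw": 0.1}
    - {"translation": [0,0,3],"yaw": 0,"jaw": 0.1}
    - {"translation": [0,0,4],"yaw": 0,"jaw": 0.1}
    - {"translation": [0,0,4],"yaw": 0,"jaw": 0.1}
    - {"translation": [0,0,2.5],"yaw": 0,"jaw": 0.1}
    - {"translation": [0,0,0],"yaw": 0,"jaw": 0.1}
    - {"translation": [0,0,0],"yaw": 0,"jaw": 0.1}

```text
time: 26.72
tool_pos: [0.4758, -0.0916, 0.1804]
tool_rot: [[0.194, -0.981, 0.005], [-0.981, -0.194, -0.002], [0.003, -0.005, -1.0]]
contact_force: [0.7, 0.5, -0.1]
finger_gap: 0.0149
```

>>> send_rows:
  series:
    - {"translation": [0.6,-0.2,0],"yaw": 0.12,"jaw": 0.1}
    - {"translation": [0.6,-0.2,0],"yaw": 0.12,"jaw": 0.1}
    - {"translation": [0.6,-0.2,0],"yaw": 0.12,"jaw": 0.1}
    - {"translation": [0.6,-0.2,0],"yaw": 0.12,"jaw": 0.1}
    - {"translation": [0.6,-0.2,0],"yaw": 0.12,"jaw": 0.1}
    - {"translation": [0.6,-0.2,0],"yaw": 0.12,"jaw": 0.1}
    - {"translation": [0.6,-0.2,0],"yaw": 0.12,"jaw": 0.1}
    - {"translation": [0.6,-0.2,0],"yaw": 0.12,"jaw": 0.1}
    - {"translation": [0.6,-0.2,0],"yaw": 0.12,"jaw": 0.1}
    - {"translation": [0.6,-0.2,0],"yaw": 0.12,"jaw": 0.1}

```text
time: 27.55
tool_pos: [0.5334, -0.1109, 0.1749]
tool_rot: [[0.986, -0.169, -0.004], [-0.169, -0.986, 0.001], [-0.004, -0.001, -1.0]]
contact_force: [0.3, -1.3, 0.2]
finger_gap: 0.0146
```

>>> send_rows:
  series:
    - {"translation": [0.6,-0.2,0],"yaw": 0.12,"jaw": 0.1}
    - {"translation": [0.6,-0.2,0],"yaw": 0.12,"jaw": 0.1}
    - {"translation": [0.6,-0.2,0],"yaw": 0.12,"jaw": 0.1}
    - {"translation": [0.6,-0.2,0],"yaw": 0.12,"jaw": 0.1}
    - {"translation": [0.6,-0.2,0],"yaw": 0.12,"jaw": 0.1}
    - {"translation": [0.6,-0.2,0],"yaw": 0.12,"jaw": 0.1}
    - {"translation": [0.6,-0.2,0],"yaw": 0.12,"jaw": 0.1}
    - {"translation": [0.6,-0.2,0],"yaw": 0.12,"jaw": 0.1}
    - {"translation": [0.6,-0.2,0],"yaw": 0.12,"jaw": 0.1}
    - {"translation": [0.6,-0.2,0],"yaw": 0.12,"jaw": 0.1}

```text
time: 28.38
tool_pos: [0.5934, -0.1309, 0.1747]
tool_rot: [[0.515, 0.857, -0.004], [0.857, -0.515, 0.001], [-0.001, -0.005, -1.0]]
contact_force: [-0.2, 0.2, -0.9]
finger_gap: 0.0143
```

>>> send_rows:
  series:
    - {"translation": [0.6,-0.2,0],"yaw": 0.12,"jaw": 0.1}
    - {"translation": [0.6,-0.2,0],"yaw": 0.12,"jaw": 0.1}
    - {"translation": [0.6,-0.2,0],"yaw": 0.12,"jaw": 0.1}
    - {"translation": [0.3,0,0],"yaw": 0.1,"jaw": 0.1}
    - {"translation": [0,0,0],"yaw": 0,"jaw": 0.1}
    - {"translation": [0,0,0],"yaw": 0,"jaw": 0.1}
    - {"translation": [0,0,0],"yaw": 0,"jaw": 0.1}
    - {"translation": [0,0,0],"yaw": 0,"jaw": 0.1}

```text
time: 29.05
tool_pos: [0.615, -0.137, 0.1766]
tool_rot: [[0.088, 0.996, -0.001], [0.996, -0.088, 0.0], [0.0, -0.001, -1.0]]
contact_force: [0.1, -0.4, 0.1]
finger_gap: 0.0147
```

Run:
```python
from h import *
im,d=save('wrist','wC2.png'); o=robot.get_obs(); R=o['tool_rot'];print(o['finger_gap'],o['tool_pos'],np.degrees(np.arctan2(R[1,0],R[0,0])))
```

```text
0.014610630451526094 [ 0.61517433 -0.1370672   0.17687144] 84.96100404487542
```

View pics/wC2.png

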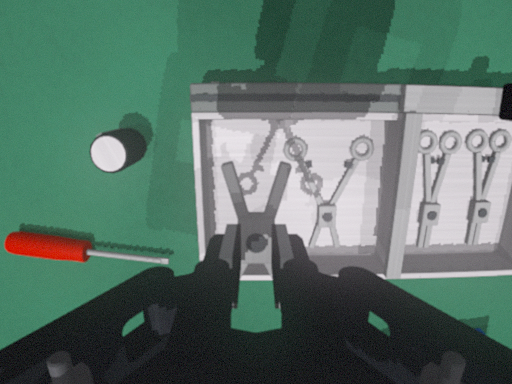

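C held level, jaws at (255,170) toward the robot; A, B, D flat. Lower C.

>>> send_rows:
  series:
    - {"translation": [0.2,0.1,-3],"yaw": 0,"jaw": 0.1}
    - {"translation": [0,0,-3],"yaw": 0,"jaw": 0.1}
    - {"translation": [0,0,-3],"yaw": 0,"jaw": 0.1}
    - {"translation": [0,0,0],"yaw": 0,"jaw": 0.1}
    - {"translation": [0,0,0],"yaw": 0,"jaw": 0.1}
    - {"translation": [0,0,-2],"yaw": 0,"jaw": 0.1}
    - {"translation": [0,0,-2],"yaw": 0,"jaw": 0.1}
    - {"translation": [0,0,-1],"yaw": 0,"jaw": 0.1}
    - {"translation": [0,0,0],"yaw": 0,"jaw": 0.1}
    - {"translation": [0,0,0],"yaw": 0,"jaw": 0.1}

```text
time: 29.93
tool_pos: [0.6184, -0.1364, 0.0386]
tool_rot: [[0.087, 0.996, 0.001], [0.996, -0.087, -0.0], [-0.0, 0.001, -1.0]]
contact_force: [0.4, -0.7, 0.3]
finger_gap: 0.0145
```

>>> send_rows:
  series:
    - {"translation": [0,0,-1],"yaw": 0,"jaw": 0.1}
    - {"translation": [0,0,-0.8],"yaw": 0,"jaw": 0.1}
    - {"translation": [0,0,-0.4],"yaw": 0,"jaw": 0.1}
    - {"translation": [0,0,0],"yaw": 0,"jaw": 0.1}
    - {"translation": [0,0,0],"yaw": 0,"jaw": 0.1}
    - {"translation": [0,0,0],"yaw": 0,"jaw": 0.1}

```text
time: 30.43
tool_pos: [0.6176, -0.1362, 0.0153]
tool_rot: [[0.087, 0.996, -0.0], [0.996, -0.087, 0.0], [0.0, -0.0, -1.0]]
contact_force: [0.3, 0.6, -0.3]
finger_gap: 0.0148
```

>>> send_rows:
  series:
    - {"translation": [0,0,0],"yaw": 0,"jaw": 0.4}
    - {"translation": [0,0,0],"yaw": 0,"jaw": 0.4}
    - {"translation": [0,0,0],"yaw": 0,"jaw": 0.4}
    - {"translation": [0,0,1],"yaw": 0,"jaw": 0.4}
    - {"translation": [0,0,3],"yaw": 0,"jaw": 0.4}
    - {"translation": [0,0,4],"yaw": 0,"jaw": 0.4}
    - {"translation": [0,0,4],"yaw": 0,"jaw": 0.4}
    - {"translation": [0,0,4],"yaw": 0,"jaw": 0.4}
    - {"translation": [0,0,4],"yaw": 0,"jaw": 0.6}
    - {"translation": [-1,3,1],"yaw": 0,"jaw": 0.6}

```text
time: 31.27
tool_pos: [0.6118, -0.1102, 0.2357]
tool_rot: [[0.091, 0.996, 0.015], [0.996, -0.091, -0.006], [-0.004, 0.015, -1.0]]
contact_force: [0.7, 0.5, 1.7]
finger_gap: 0.0511
```

>>> send_rows:
  series:
    - {"translation": [-0.8,3.8,0],"yaw": 0,"jaw": 0.6}
    - {"translation": [-0.8,3.8,0],"yaw": 0,"jaw": 0.6}
    - {"translation": [-0.8,3.8,0],"yaw": 0,"jaw": 0.6}
    - {"translation": [-0.8,3.8,0],"yaw": 0,"jaw": 0.6}
    - {"translation": [-0.9,3.8,0],"yaw": 0,"jaw": 0.6}
    - {"translation": [0,0,0],"yaw": 0,"jaw": 0.6}
    - {"translation": [0,0,0],"yaw": 0,"jaw": 0.6}
    - {"translation": [0,0,0],"yaw": 0,"jaw": 0.6}

```text
time: 31.93
tool_pos: [0.5668, 0.0837, 0.2261]
tool_rot: [[0.086, 0.996, 0.001], [0.996, -0.086, -0.0], [-0.0, 0.001, -1.0]]
contact_force: [0.4, -0.6, -0.3]
finger_gap: 0.0512
```

Run:
```python
from h import *
o=robot.get_obs(); im,d=save('wrist','wL.png')
P=cloud('wrist',d,o); m=(P[...,2]>.085)&(P[...,2]<.12)
print(o['tool_pos'],m.sum(),np.percentile(P[m],[2,50,98],axis=0).round(3))
```

```text
[0.56677142 0.08370826 0.226087  ] 600 [[0.55  0.07  0.09 ]
 [0.563 0.078 0.097]
 [0.578 0.086 0.099]]
```

View pics/wL.png

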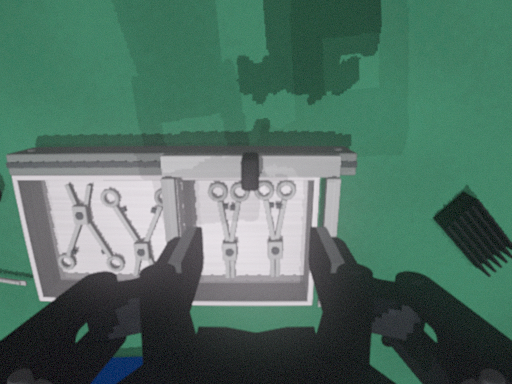

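All four lie flat: C (80,215), B (140,250), D (230,250), A (275,250). The fin is at y≈0.078, so it seems to have come back a few mm from the stop after release. Grip it and slide it right.

>>> send_rows:
  series:
    - {"translation": [-0.2,-0.4,-4],"yaw": 0,"jaw": 0.6}
    - {"translation": [0,0,-4],"yaw": 0,"jaw": 0.6}
    - {"translation": [0,0,-4],"yaw": 0,"jaw": 0.6}
    - {"translation": [0,0,-2],"yaw": 0,"jaw": 0.6}
    - {"translation": [0,0,-1.2],"yaw": 0,"jaw": 0.6}
    - {"translation": [0,0,0],"yaw": 0,"jaw": 0.1}
    - {"translation": [0,0,0],"yaw": 0,"jaw": 0.1}
    - {"translation": [0,0,0],"yaw": 0,"jaw": 0.1}
    - {"translation": [0,0,0],"yaw": 0,"jaw": 0.1}
    - {"translation": [0,0,0],"yaw": 0,"jaw": 0.1}
  force: 30

```text
time: 32.82
tool_pos: [0.5666, 0.0793, 0.0758]
tool_rot: [[0.087, 0.996, 0.005], [0.996, -0.087, -0.001], [-0.0, 0.005, -1.0]]
contact_force: [1.1, -2.6, 1.9]
finger_gap: 0.0153
```

>>> send_rows:
  series:
    - {"translation": [-0.07,-0.8,0],"yaw": 0,"jaw": 0.1}
    - {"translation": [-0.07,-0.8,0],"yaw": 0,"jaw": 0.1}
    - {"translation": [-0.07,-0.8,0],"yaw": 0,"jaw": 0.1}
    - {"translation": [-0.07,-0.8,0],"yaw": 0,"jaw": 0.1}
    - {"translation": [-0.07,-0.8,0],"yaw": 0,"jaw": 0.1}
    - {"translation": [-0.07,-0.8,0],"yaw": 0,"jaw": 0.1}
    - {"translation": [-0.07,-0.8,0],"yaw": 0,"jaw": 0.1}
    - {"translation": [-0.07,-0.8,0],"yaw": 0,"jaw": 0.1}
    - {"translation": [-0.07,-0.8,0],"yaw": 0,"jaw": 0.1}
    - {"translation": [-0.07,-0.8,0],"yaw": 0,"jaw": 0.1}

```text
time: 33.65
tool_pos: [0.5596, -0.0008, 0.0758]
tool_rot: [[0.087, 0.996, 0.005], [0.996, -0.087, 0.001], [0.001, 0.005, -1.0]]
contact_force: [2.0, 3.1, 6.0]
finger_gap: 0.0153
```

>>> send_rows:
  series:
    - {"translation": [0,-0.3,0],"yaw": 0,"jaw": 0.1}
    - {"translation": [0,-0.2,0],"yaw": 0,"jaw": 0.1}
    - {"translation": [0,0,0],"yaw": 0,"jaw": 0.1}
    - {"translation": [0,0,0],"yaw": 0,"jaw": 0.1}

```text
time: 33.98
tool_pos: [0.5591, -0.0062, 0.0757]
tool_rot: [[0.087, 0.996, 0.004], [0.996, -0.087, -0.001], [-0.0, 0.004, -1.0]]
contact_force: [0.1, -0.7, 7.8]
finger_gap: 0.0156
```

>>> send_rows:
  series:
    - {"translation": [0,-0.2,0],"yaw": 0,"jaw": 0.1}
    - {"translation": [0,-0.2,0],"yaw": 0,"jaw": 0.1}
    - {"translation": [0,0,0],"yaw": 0,"jaw": 0.1}
    - {"translation": [0,0,0],"yaw": 0,"jaw": 0.1}
    - {"translation": [0,0,0],"yaw": 0,"jaw": 0.1}

```text
time: 34.4
tool_pos: [0.559, -0.0077, 0.0758]
tool_rot: [[0.087, 0.996, 0.003], [0.996, -0.087, 0.004], [0.004, 0.003, -1.0]]
contact_force: [-0.7, 8.5, 8.4]
finger_gap: 0.0153
```

The stop is reached (8.5 N). The two stops lie 93 mm apart, as they should. Release without backing off, and rise.

>>> send_rows:
  series:
    - {"translation": [0,0,0],"yaw": 0,"jaw": 0.6}
    - {"translation": [0,0,0],"yaw": 0,"jaw": 0.6}
    - {"translation": [0,0,0],"yaw": 0,"jaw": 0.6}
    - {"translation": [0,0,0],"yaw": 0,"jaw": 0.6}
    - {"translation": [0,0,1],"yaw": 0,"jaw": 0.6}
    - {"translation": [0,0,3],"yaw": 0,"jaw": 0.6}
    - {"translation": [0,0,4],"yaw": 0,"jaw": 0.6}
    - {"translation": [0,0,4],"yaw": 0,"jaw": 0.6}
    - {"translation": [0,0,4],"yaw": 0,"jaw": 0.6}
    - {"translation": [0,0,0],"yaw": 0,"jaw": 0.6}

```text
time: 35.23
tool_pos: [0.5621, -0.0099, 0.2448]
tool_rot: [[0.087, 0.996, 0.017], [0.996, -0.087, -0.002], [-0.001, 0.017, -1.0]]
contact_force: [0.9, -0.2, 1.3]
finger_gap: 0.0515
```

>>> send_rows:
  series:
    - {"translation": [0,0,0],"yaw": 0,"jaw": 0.6}
    - {"translation": [0,0,0],"yaw": 0,"jaw": 0.6}
    - {"translation": [0,0,0],"yaw": 0,"jaw": 0.6}
    - {"translation": [0,0,0],"yaw": 0,"jaw": 0.6}

```text
time: 35.57
tool_pos: [0.5565, -0.0092, 0.231]
tool_rot: [[0.087, 0.996, -0.004], [0.996, -0.087, 0.0], [0.0, -0.004, -1.0]]
contact_force: [1.1, 1.0, -0.4]
finger_gap: 0.0517
```

Run:
```python
from h import *
o=robot.get_obs(); im,d=save('wrist','wF.png')
P=cloud('wrist',d,o); m=(P[...,2]>.085)&(P[...,2]<.12)
print(o['tool_pos'],m.sum(),np.percentile(P[m],[2,50,98],axis=0).round(3))
for q in('forceps1','screwdriver','capacitor1','heatsink','spool','flux_bottle'):
  robot.get_image('scene'); print(q,[(np.round(r['position'],3).tolist(),round(r['confidence'],2)) for r in robot.find_in('scene',q) if r['confidence']>.4])
```

```text
[ 0.55651578 -0.00916232  0.23101793] 595 [[ 0.543 -0.016  0.089]
 [ 0.556 -0.008  0.097]
 [ 0.572  0.     0.099]]
forceps1 [([0.808, 0.225, 0.007], 0.98), ([0.646, -0.062, 0.007], 0.78), ([0.626, 0.036, 0.01], 0.68), ([0.671, -0.144, 0.012], 0.64), ([0.65, 0.096, 0.015], 0.58)]
screwdriver [([0.686, -0.352, 0.017], 0.85)]
capacitor1 [([0.588, -0.248, 0.04], 0.82)]
heatsink [([0.688, 0.354, 0.023], 0.68)]
spool [([0.349, -0.37, 0.041], 0.61), ([0.67, -0.14, 0.01], 0.59)]
flux_bottle [([0.367, 0.368, 0.059], 0.62)]
```

View pics/wF.png

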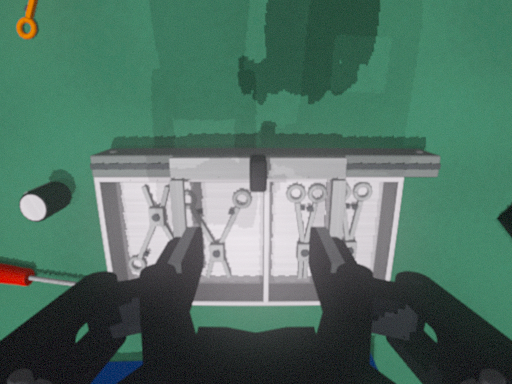

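Lock at its stop (fin y −0.008), all four in place. One last overall look for any forceps hidden at the start.

Run:
```python
from h import *
im,d=robot.get_image('top'); cv2.imwrite('pics/topF.png',cv2.resize(im[:,:,::-1],(800,600),interpolation=cv2.INTER_CUBIC))
```

```text
(no output)
```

View pics/topF.png

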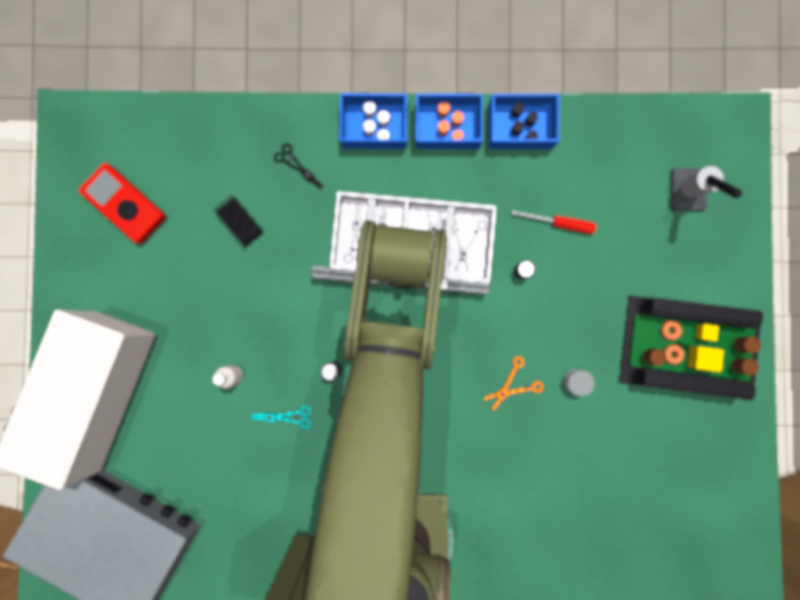

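No steel forceps are left on the bench, and the bystanders look unmoved. Handing in.

```bash
python3 -c "
from rig import robot
print(robot.finish_job())"
```

```text
the job is handed in; nothing more can be done
None
```

The job is done and handed in at about 36 s; no verdict came back.

I slid the lock left to its end stop, where it pushed back with about 14 N. I then laid the two shut forceps in the narrow left bay and the two open ones, head to tail, in the wide right bay. Last, I slid the lock right to its end stop, at about 8.5 N. The two stops lay 93 mm apart, as specified.

**Last checks:**
- **Forceps:** the last wrist views showed all four lying flat, clear of the walls, and no steel forceps were left on the bench.
- **Lock:** the fin's measured y of -0.008 m matches the locked stop.
- **Bystanders:** all of them look unmoved. In the final detections they are within a few millimetres of their start positions. One capacitor was missing from that list but stands in its place in the final top picture.
- **Gripper:** it is clear of everything.

**One thing disagreed:** after I released the lock at the left stop, it seemed to have slipped back about 6 mm. It had been held at the stop for well over 0.2 s before that, and it is now back at the right stop.

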